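Magazine the sensor bodies

TASK

Lay every blue sensor from the white board into the open trough of the tilted rail, all with the amber lens facing downhill, so that they line up behind the shut red gate, and then lay the brass follower weight in behind the last one. When the whole row is in, press the spring pedal down to its stop and keep it down until the row and the follower have slid through the gate into the clear tube, then let the pedal come up so that the gate shuts behind them. Leave the spray can and the cup where they are.

Things in the scene. Friction and masses are not known exactly. Their poses are not given: they have to be found in the camera images.
- rail: tilted aluminium rail, slope 22 degrees (0.384 rad). Origin on the channel floor, mid width, at the uphill face of the red gate; +x downhill along the channel, y across, z square to the floor. Channel 26 mm wide inside, slick: what is set down in it slides downhill by itself until it meets the gate, the part ahead or the end stop. The floor at the origin is 120 mm above the table.
- trough_top (a point): the open upper end of the rail's trough, on the channel floor at rail x = -217 mm, 200 mm above the table. From here to the gate the rail is an open trough; its walls are 5 mm high, then flare out at 45 degrees to lips 10 mm high and 36 mm apart, so parts stand out above them. Five sensors and the follower take 201 mm of it.
- rail_foot (a point): outer face of the blue end stop at the rail's foot, rail x = 235 mm, 12 mm above the channel floor. From rail x = 10 to 225 mm (inner face of the stop) the rail is a closed clear tube, 29 mm high inside, 32 mm outside. Between trough and tube, over the gate (x = 0 to 12 mm), a steel guide frame stands up to z = 71 mm.
- sensor1: loose blue sensor, housing 26 long x 24 x 24 mm, origin at the housing's centre. Own +x is the way it faces: domed amber lens, tip at x = +18 mm, 8 mm wide orange collar behind it; brass plug at the back, end at x = -17 mm (35 mm over all). 40 g. Its four long sides are alike, any may be up. Starts lying on the white board, origin 18 mm above the table. May be absent (None).
- sensor2: loose blue sensor, housing 26 long x 24 x 24 mm, origin at the housing's centre. Own +x is the way it faces: domed amber lens, tip at x = +18 mm, 8 mm wide orange collar behind it; brass plug at the back, end at x = -17 mm (35 mm over all). 40 g. Its four long sides are alike, any may be up. Starts lying on the white board, origin 18 mm above the table. May be absent (None).
- sensor3: loose blue sensor, housing 26 long x 24 x 24 mm, origin at the housing's centre. Own +x is the way it faces: domed amber lens, tip at x = +18 mm, 8 mm wide orange collar behind it; brass plug at the back, end at x = -17 mm (35 mm over all). 40 g. Its four long sides are alike, any may be up. Starts lying on the white board, origin 18 mm above the table. May be absent (None).
- sensor4: loose blue sensor, housing 26 long x 24 x 24 mm, origin at the housing's centre. Own +x is the way it faces: domed amber lens, tip at x = +18 mm, 8 mm wide orange collar behind it; brass plug at the back, end at x = -17 mm (35 mm over all). 40 g. Its four long sides are alike, any may be up. Starts lying on the white board, origin 18 mm above the table. May be absent (None).
- sensor5: loose blue sensor, housing 26 long x 24 x 24 mm, origin at the housing's centre. Own +x is the way it faces: domed amber lens, tip at x = +18 mm, 8 mm wide orange collar behind it; brass plug at the back, end at x = -17 mm (35 mm over all). 40 g. Its four long sides are alike, any may be up. Starts lying on the white board, origin 18 mm above the table. May be absent (None).
- follower: loose brass follower weight, block 26 x 24 x 24 mm (x, y, z) with a dark groove band round its middle, about 120 g, origin at its centre, either way round; at the start on the white board, origin 18 mm above the table
- pedal (a joint): angle of the spring pedal, rad: 0 up, 0.28 pressed down on its stop; it springs back by itself. Pressing at the pad takes about 4 N to start and 11 N at the stop. The pedal is a black plate 56 mm wide, 115 mm long, on a yellow base 150 x 85 mm, hinged at its far end between two yellow ears.
- pedal_pad (a point): middle of the top of the 50 x 50 mm black rubber pad on the pedal; moves with it. Its x axis points to the hinge (85 mm away), y across. About 60 mm above the table when up (sloping 17 degrees, free edge higher), about 24 mm lower and nearly level when down.
- gate (a joint): lift of the red gate (25 mm wide, 5 mm thick plate), m: 0 shut, 0.032 open. Driven by the pedal (0.115 m per rad): open while the pedal is down, shut when it is let up. The open gate clears the parts.
- board: fixed white foam board, 220 x 330 x 6 mm (x, y, z), origin under its centre, top 6 mm above the table
- spray: bystander: spray can, 54 mm dia, 170 mm tall, origin under its centre
- cup: bystander: grey cup, 72 mm dia, 80 mm tall, origin under its centre

How it is judged:
By the outcome, as a careful person would: the job done as asked, in the order asked, and still so for the second after the job is handed in, with the robot touching nothing.
Of sensor1, sensor2, sensor3, sensor4, sensor5 only 3 to 5 are there at a start; the rules pass over those that are not, and their reading is None.
At some moment in a run one of sensor1, sensor2, sensor3, sensor4, sensor5, follower may be knocked a few centimetres aside while the robot is not near it.
Once in a run the grip may slacken for a moment while it holds something.
It also fails if it takes over 210 s, if anything falls off the work surface, if the arm or the gripper's body presses on something with over 40 N, if the wrist force passes 120 N, or if a joint passes its speed limit or range.

ROBOT

A 6-joint arm with a two-finger parallel gripper is mounted at the origin on the work surface. World frame = base frame: x ahead of the robot, y to its left, z up, the work surface at z = 0. Lengths are in m, angles in degrees, forces in N, time in s.
With the tool pointing down it reaches from about 0.3 to 0.75 m from the base axis. Payload 8.5 kg.
Tool frame: the origin (TCP) lies at the very end of the fingers, on their centre line; the grasp point (between the pads) lies 19 mm behind it; z points along the fingers, y is the line along which they close (so a half turn about z gives the same grasp; the last joint's range is limited). The gripper opens to 85 mm and grips with 20 to 120 N. Pads are 22 mm wide; open, the fingers measure 114 mm over their backs; the gripper's body (76 mm by 85 mm) begins 54 mm behind the grasp point. The pads swing forward as they close: fully open they stand 13 mm farther back than shut.
Start: joints at [-86.878, 21.807, 74.336, -0, 83.858, -12.336], TCP at [0.147, -0.53, 0.231] pointing down, gripper open.
Joint ranges: [-178.18, 178.18], [-50.72, 133.34], [12.68, 142.11], [-81.47, 261.47], [9.98, 163.14], [-165.26, 165.26]. Speed limits (degrees/s): [136.94, 136.94, 180, 180, 180, 180].

INTERFACE

Orientations are given as a 3x3 rotation matrix whose columns are the frame's x, y, z axes.
In Python, from rig import env gives the robot as it stands.
- The arm moves only by the tool move_arm, never from a script. Its argument "plan" is a list of rows, each a list of 7 numbers: the turn, a rotation vector about the tool's x, y, z in degrees, then the shift along the tool's x, y, z in cm, then the gripper command: -1 is shut, 1 is fully open, values between are in proportion. In form: [[ax, ay, az, tx, ty, tz, jaw], ...]. A call has 1 to 5 rows; each row is the pose to reach, as a shift and turn from the pose commanded when the call began, along the tool's axes at that moment; what a row does not reach only later rows make up. A row lasts 1/10 s, in which the tool goes at most 50 mm and 8.59 degrees, less where a joint would pass 70% of its speed; a pose out of reach is approached as far as the arm can. A call with a gripper value outside its range is refused whole. The fingers move at their own pace and stop on an object; "squeeze" is the grip in N (left out, the last holds). Time passes only in rows, so rows that repeat a pose let the fingers close. It gives the time, the measured TCP pose, the force, the opening and the grip force at its end, in the units of the state.
- env.observe(): the state, without advancing time (a new reading comes with each control period).
- env.get_image(name): name is "scene" or "top" or "wrist"; returns a dict with "color" (384x512x3 uint8, red, green, blue), "fov_y" (degrees; the focal length in pixels is half the picture's height over the tangent of half this angle, whatever the lens; pixels are square), "cx", "cy" (the principal point, pixels), "R" (3x3) and "t" (3): a world point X has camera coordinates R X + t. Camera axes: x right, y down, z forward; pixel columns grow to the right and rows downward; lengths in m; the calibration is good to about 2 mm. A picture is of the moment at which its call begins. There is no depth.
- env.close_job(): hands the job in; it is judged then, once.
Trained networks look in a picture, given as the dict that the camera call returned (one of the last four; its "shot" number tells which), for a name from the list of things; names that differ only in an ending like _2 or _b are one class to them, and where a whole thing is asked for, a point or a joint stands for the part that bears it (a point fixed in the world has none). Each returns a list of dicts, best first, with "conf" (0 to 1); they miss things now and then, are a little off and sometimes report something else, mostly with a low value. They report only what shows in the picture. A call takes as long as a camera call.
- env.outline_of(target, picture): "mask" (384x512 bool, what is visible of it) and "bbox" ([centre column, centre row, width, height] in pixels, round what is visible of it).
- env.tip_of(target, picture): "pixel" ([column, row] in pixels: a listed point, or the origin of a listed thing).
The state is a dict: "time_s": time; "q": joint angles; "qvel": joint speeds; "joint_efforts": joint torques, N m; "position": TCP position; "tool_rot": TCP orientation; "ft_force": force on the tool from outside, world axes, zero at the start; "wrist_torque": the same for the moment, N m; "grip_width": finger opening in m; "gripper_force": force on a finger pad.
Only numpy, scipy, OpenCV 4.12 (cv2) and the standard library are available. Lean on these libraries where they do the work, as an engineer would, in place of code of your own. Each camera call takes 0.05 s, during which the arm holds its last target. There are 200 camera calls.

## Working session

There is one attempt and no reset: what is moved stays moved. The work goes in short steps, Python scripts to look and compute and a tool call to move; the robot and the scene stay as the last step left them, time stands still between calls to the robot, and variables do not carry over. Pictures are saved under pics/ and viewed, at most 14 in all, crops included, and the job is handed in when it is done.

Besides the shell and the picture viewer there is one more tool, called after "Call:" as a command line: name --pt "numbers of a row" for each row, then --argument value for the rest. move_arm: Moves the arm, as the interface text tells. Its arguments: {"type":"object","properties":{"plan":{"type":"array"},"squeeze":{"type":"number"}},"required":["plan"]}

```bash
ls; mkdir -p pics
python3 - <<'E'
from rig import env
import cv2
s=env.observe(); print(s['time_s'],s['position'],s['tool_rot'],s['grip_width'])
ims=[]
for n in("scene","top"):
    p=env.get_image(n); cv2.imwrite(f'pics/{n}0.png',p['color'][:,:,::-1]); print(n,p['fov_y'],p['cx'],p['cy'],p['R'],p['t'])
    for t in("sensor1","follower","trough_top","rail_foot","rail","pedal_pad","spray","cup","board"):
        try: print(t,[(x['pixel'],round(x['conf'],2)) for x in env.tip_of(t,p)])
        except Exception as e: print(t,e)
E
```

```text
pics
0.0 [ 0.14658034 -0.52980395  0.2306901 ] [[ 9.63827888e-01  2.66525416e-01 -6.58212264e-05]
 [ 2.66525216e-01 -9.63826800e-01  1.48632483e-03]
 [ 3.32703080e-04 -1.45010433e-03 -9.99998893e-01]] 0.08533739248169828
scene 48.385799685015115 252.5235469158118 184.97794964683163 [[ 0.86663494  0.49893629  0.00254191]
 [ 0.34127173 -0.58904526 -0.73250207]
 [-0.36397457  0.63567937 -0.68076006]] [-0.47791067 -0.09334174  1.58396912]
sensor1 [([212.8, 237.4], 0.68), ([187.3, 227.6], 0.64), ([170.2, 249.5], 0.51), ([190.6, 255.1], 0.41)]
follower [([205.7, 202.5], 0.41)]
trough_top [([327.1, 138.6], 0.56)]
rail_foot [([259.9, 262.3], 0.6)]
rail [([291.7, 198.4], 0.61)]
pedal_pad [([250.8, 156.4], 0.68), ([193.4, 257.5], 0.66)]
spray [([301.6, 137.2], 0.8)]
cup [([180.0, 322.7], 0.79)]
board [([200.9, 233.3], 0.83)]
top 55.24798705213714 253.08692127804252 188.17010421584803 [[-0.00148089 -0.99997395  0.00706454]
 [-0.99875607  0.00112691 -0.04985024]
 [ 0.04984098 -0.00712958 -0.99873172]] [-0.01424244  0.56510737  1.27693672]
sensor1 [([322.8, 229.9], 0.65), ([292.7, 230.3], 0.58), ([290.0, 204.3], 0.54), ([321.0, 207.9], 0.38)]
follower [([263.3, 236.2], 0.49)]
trough_top [([171.6, 144.6], 0.74), ([292.4, 219.0], 0.63)]
rail_foot [([307.9, 155.4], 0.7)]
rail [([234.4, 149.8], 0.56)]
pedal_pad [([189.3, 224.3], 0.96)]
spray [([118.2, 202.9], 0.9)]
cup [([372.6, 179.9], 0.72)]
board [([293.5, 217.5], 0.62)]
```

Run:
```python
import cv2
a=cv2.imread('pics/top0.png')[100:280,90:410]; cv2.imwrite('pics/top0c.png',cv2.resize(a,(800,450),interpolation=3))
a=cv2.imread('pics/scene0.png')[90:350,120:400]; cv2.imwrite('pics/scene0c.png',cv2.resize(a,(640,594),interpolation=3))
```

```text
(no output)
```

View pics/top0c.png

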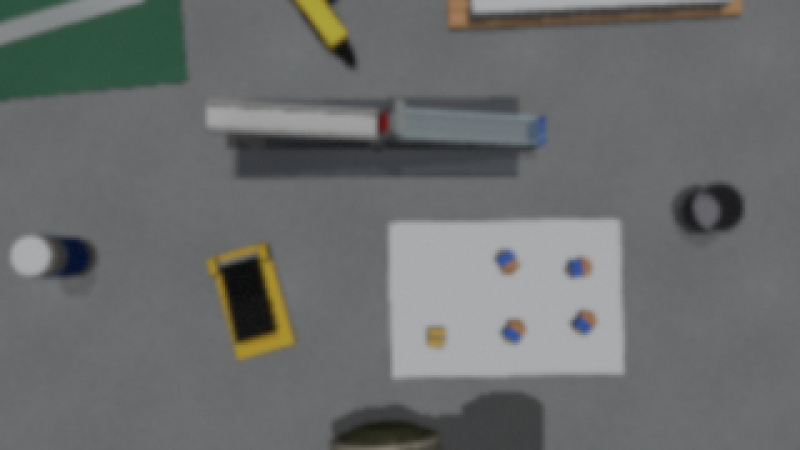

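View pics/scene0c.png

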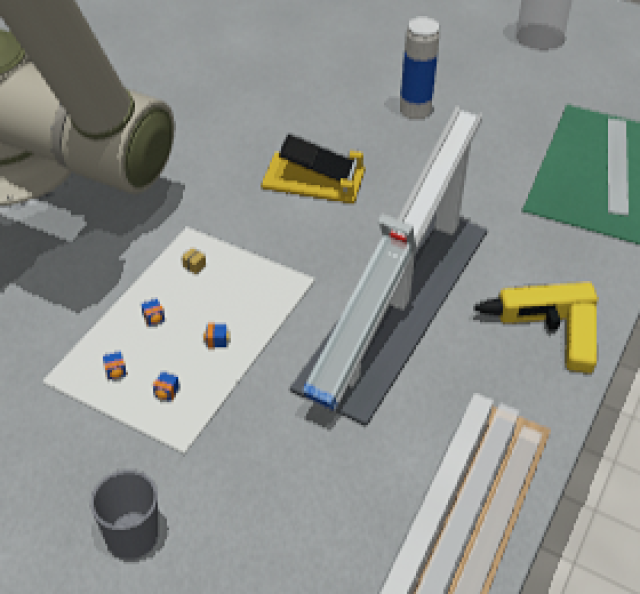

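The top view shows four sensors at about (293,205), (321,207), (295,232) and (323,229), with the follower at (264,235). The rail runs from (172,146) to (308,152) with its open end on the left, and the pedal is at (189,222). The can and cup stand clear.

```bash
cat > h.py <<'E'
from rig import env
import numpy as np, cv2
from scipy.spatial.transform import Rotation as Ro
def ray(p,px):
    f=len(p['color'])/2/np.tan(np.radians(p['fov_y']/2)); R=np.array(p['R']);t=np.array(p['t'])
    d=R.T@np.array([(px[0]-p['cx'])/f,(px[1]-p['cy'])/f,1]); return -R.T@t,d
def w(p,px,z):
    c,d=ray(p,px); return c+d*(z-c[2])/d[2]
def proj(p,X):
    f=len(p['color'])/2/np.tan(np.radians(p['fov_y']/2)); c=np.array(p['R'])@X+np.array(p['t'])
    return np.array([p['cx']+f*c[0]/c[2],p['cy']+f*c[1]/c[2]])
def rel(P,R,P0=None,R0=None):
    s=env.observe()
    if P0 is None: P0,R0=s['position'],s['tool_rot']
    R0=np.array(R0)
    return np.r_[Ro.from_matrix(R0.T@R).as_rotvec(degrees=True),R0.T@(np.array(P)-P0)*100].round(2)
def down(yaw):
    c,s=np.cos(np.radians(yaw)),np.sin(np.radians(yaw)); return np.array([[c,s,0],[s,-c,0],[0,0,-1.]])
np.set_printoptions(suppress=True,precision=4)
E
python3 - <<'E'
from h import *
T={}
for n in("scene","top"):
    p=env.get_image(n)
    for t,z in(("sensor1",.018),("follower",.018),("trough_top",.2013),("rail_foot",.0431),("rail",.12),("pedal_pad",.06),("cup",0),("spray",0),("board",0)):
        print(n,t,[(w(p,x['pixel'],z)[:2].round(4),round(x['conf'],2)) for x in env.tip_of(t,p) if x['conf']>.3])
p=env.get_image("wrist"); s=env.observe()
R=np.array(p['R']);c=-R.T@np.array(p['t']);Rt=np.array(s['tool_rot'])
print('cam in tool',Rt.T@(c-s['position']),'axes',Rt.T@R.T,p['fov_y'],p['cx'],p['cy'])
E
```

```text
scene sensor1 [(array([ 0.4837, -0.2349]), 0.65), (array([ 0.4216, -0.252 ]), 0.6), (array([ 0.4082, -0.1692]), 0.53), (array([ 0.5093, -0.1405]), 0.47)]
scene follower [(array([ 0.3907, -0.0421]), 0.43)]
scene trough_top [(array([0.6825, 0.2247]), 0.94), (array([ 0.7152, -0.0411]), 0.48)]
scene rail_foot [(array([ 0.6847, -0.1896]), 0.91)]
scene rail [(array([0.6891, 0.0245]), 0.76)]
scene pedal_pad [(array([0.4414, 0.1929]), 0.84), (array([0.6626, 0.0792]), 0.46)]
scene cup [(array([ 0.5836, -0.4299]), 0.95), (array([ 0.4563, -0.1468]), 0.65)]
scene spray [(array([0.5064, 0.4616]), 0.76)]
scene board [(array([ 0.4515, -0.1491]), 0.62)]
top sensor1 [(array([ 0.423 , -0.1499]), 0.57), (array([ 0.4249, -0.2618]), 0.55), (array([ 0.505 , -0.1375]), 0.52), (array([ 0.4888, -0.2597]), 0.49)]
top follower [(array([ 0.3972, -0.0573]), 0.53)]
top trough_top [(array([0.6836, 0.2257]), 0.89), (array([ 0.4426, -0.2263]), 0.64)]
top rail_foot [(array([ 0.6804, -0.2053]), 0.61)]
top rail [(array([0.6846, 0.0339]), 0.95), (array([ 0.4218, -0.1452]), 0.34)]
top pedal_pad [(array([ 0.6777, -0.2029]), 0.62), (array([ 0.4861, -0.2494]), 0.62), (array([0.4343, 0.1986]), 0.57)]
top cup [(array([ 0.5867, -0.433 ]), 0.6)]
top spray [(array([0.5145, 0.4609]), 0.9)]
top board [(array([ 0.4594, -0.1497]), 0.72)]
cam in tool [ 0.0828 -0.0007 -0.1423] axes [[-0.0003 -0.9474 -0.32  ]
 [ 1.     -0.0003 -0.0001]
 [ 0.     -0.32    0.9474]] 71.25749079838894 257.5131724422002 194.37412644482643
```

```bash
python3 -c "
from h import *
print(rel([.45,-.19,.25],down(90)))"
```

```text
[  0.     0.   -74.54  38.31 -24.69  -1.87]
```

Call:
move_arm --pt "0 0 -8 4 -2.5 -0.2 1" --pt "0 0 -16 8 -5 -0.4 1" --pt "0 0 -24 12 -7.5 -0.8 1" --pt "0 0 -32 16 -10 -1 1" --pt "0 0 -40 20 -12.5 -1 1"

```text
time_s: 2.55
position: [0.307, -0.3549, 0.2418]
tool_rot: [[0.563, 0.827, 0.001], [0.827, -0.563, -0.001], [-0.0, 0.001, -1.0]]
ft_force: [0.4, -0.7, -0.5]
grip_width: 0.0853
gripper_force: 0.0
```

```bash
python3 -c "
from h import *
s=env.observe();print(s['time_s'],s['position'],s['q'],rel([.45,-.19,.25],down(90)))"
```

```text
2.55 [ 0.307  -0.3549  0.2418] [-63.6387  13.1713  85.3441   0.0038  81.4263 -29.4054] [  0.04   0.04 -34.23  21.68   2.54  -0.83]
```

Call:
move_arm --pt "0 0 -8 5 0.6 -0.2 1" --pt "0 0 -16 10 1.2 -0.4 1" --pt "0 0 -24 15 1.8 -0.6 1" --pt "0 0 -32 20 2.4 -0.8 1" --pt "0 0 -34.2 21.7 2.5 -0.8 1"

```text
time_s: 3.05
position: [0.4516, -0.1886, 0.2497]
tool_rot: [[-0.002, 1.0, 0.001], [1.0, 0.002, 0.0], [0.0, 0.001, -1.0]]
ft_force: [-0.0, -0.9, 0.4]
grip_width: 0.0853
gripper_force: 0.0
```

Run:
```python
from h import *
p=env.get_image("wrist"); s=env.observe(); print(s['time_s'],s['position'],s['qvel'])
cv2.imwrite('pics/w1.png',p['color'][:,:,::-1])
np.savez('w1.npz',R=p['R'],t=p['t'],f=p['fov_y'],cx=p['cx'],cy=p['cy'])
o=env.outline_of("sensor1",p)
hsv=cv2.cvtColor(p['color'],cv2.COLOR_RGB2HSV)
blue=cv2.inRange(hsv,(105,120,40),(130,255,255))
n,l,st,c=cv2.connectedComponentsWithStats(blue)
for i in range(1,n):
    if st[i,4]>60: print('blue',st[i],c[i])
for t in("sensor1","follower"):
    print(t,[(x['pixel'],w(p,x['pixel'],.018)[:2],round(x['conf'],2)) for x in env.tip_of(t,p)])
```

```text
3.1 [ 0.4519 -0.188   0.2495] [-4.7459 -0.6022  1.2753 -0.8835 -0.3546  0.2835]
blue [295 128  17  19 170] [303.1235 137.1412]
blue [216 133  19  21 218] [224.9128 142.8716]
blue [417 162  41  18 239] [433.3766 172.6987]
blue [281 197  17  16 195] [289.3077 205.0359]
blue [228 199  17  21 206] [236.3932 209.3058]
sensor1 [([226.3, 146.9], array([ 0.4086, -0.1622]), 0.88), ([237.4, 210.6], array([ 0.4219, -0.2576]), 0.88), ([291.2, 208.9], array([ 0.5027, -0.2547]), 0.88), ([301.5, 137.0], array([ 0.5124, -0.1485]), 0.7), ([329.2, 299.2], array([ 0.5742, -0.4194]), 0.32)]
follower [([215.9, 59.3], array([ 0.3994, -0.0524]), 0.59)]
```

View pics/w1.png

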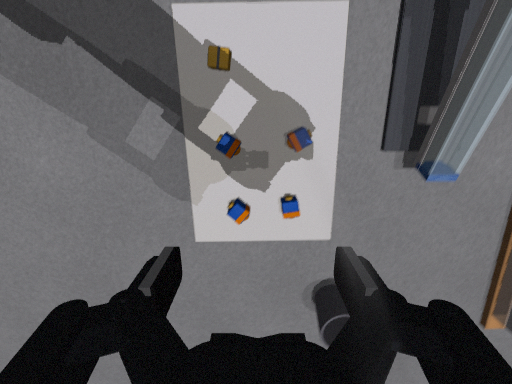

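Run:
```python
import cv2
a=cv2.imread('pics/w1.png')[35:235,180:345]; a=cv2.convertScaleAbs(a,alpha=1.6)
cv2.imwrite('pics/w1c.png',cv2.resize(a,(495,600),interpolation=cv2.INTER_CUBIC))
```

```text
(no output)
```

View pics/w1c.png

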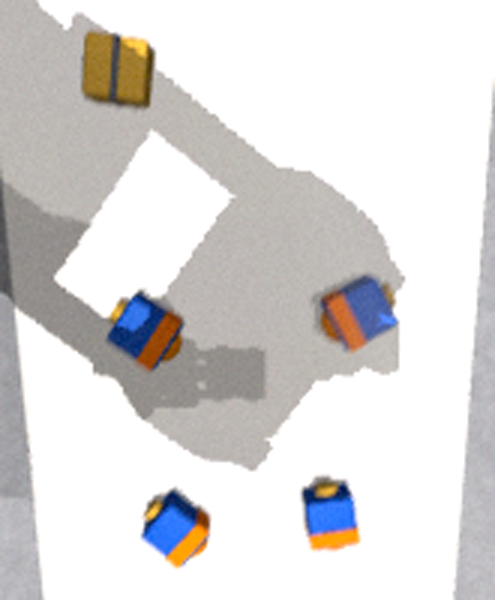

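```bash
cat >> h.py <<'E'
from scipy.optimize import minimize
def boxpts(b): return np.array([[x,y,z] for x in b[0] for y in b[1] for z in b[2]])
SENS=[boxpts(([-.013,.013],[-.012,.012],[-.012,.012])),boxpts(([-.017,.018],[-.005,.005],[-.005,.005]))]
FOL=SENS[:1]
def fit(p,px,yaw,parts,r=22,ch=90,z=.018):
    hsv=cv2.cvtColor(p['color'],cv2.COLOR_RGB2HSV); S=6
    m=(hsv[:,:,1]>ch).astype(np.uint8)
    n,l,st,c=cv2.connectedComponentsWithStats(m)
    win=np.s_[max(int(px[1])-r,0):int(px[1])+r,max(int(px[0])-r,0):int(px[0])+r]
    x0,y0=win[1].start,win[0].start
    m=cv2.resize(m[win]*255,None,fx=S,fy=S,interpolation=cv2.INTER_LINEAR)>127
    def cost(v):
        C=np.array([v[0],v[1],z]);R=Ro.from_euler('z',v[2]).as_matrix(); im=np.zeros(m.shape,np.uint8)
        for q in parts:
            u=np.array([proj(p,C+R@a) for a in q]); u=((u-[x0,y0]+.5)*S).round().astype(np.int32)
            cv2.fillConvexPoly(im,cv2.convexHull(u),1)
        return 1-(m&(im>0)).sum()/max(1,(m|(im>0)).sum())
    g=w(p,px,z); y=np.radians(yaw)
    s=np.array([[g[0],g[1],y],[g[0]+.006,g[1],y],[g[0],g[1]+.006,y],[g[0],g[1],y+.25]])
    o=minimize(cost,s[0],method='Nelder-Mead',options=dict(initial_simplex=s,xatol=1e-4,fatol=1e-4))
    return o.x[:2],np.degrees(o.x[2]),o.fun
E
python3 - <<'E'
from h import *
d=np.load('w1.npz'); p=dict(color=cv2.imread('pics/w1.png')[:,:,::-1].copy(),fov_y=float(d['f']),cx=float(d['cx']),cy=float(d['cy']),R=d['R'],t=d['t'])
for n,px,y,q in(('A',(228,145),-36,SENS),('B',(299,139),-146,SENS),('C',(238,211),-40,SENS),('D',(290,207),-86,SENS),('F',(219,58),-5,FOL)):
    print(n,*fit(p,px,y,q))
E
```

```text
A [ 0.4113 -0.1591] -34.98699286379336 0.12564491654021248
B [ 0.5085 -0.1512] -153.01816849474739 0.23185684951598706
C [ 0.4236 -0.2571] -48.5347237283947 0.17655394524959744
D [ 0.4996 -0.2512] -77.32307438850563 0.16825894766861538
F [ 0.4034 -0.0517] -7.663816050120898 0.21586559968189278
```

```bash
python3 -c "
from h import *
print(rel([.4996,-.2512,.10],down(102.7)))"
```

```text
[ -0.02   0.01 -13.06  -5.9    5.05  14.93]
```

Call:
move_arm --pt "0 0 -6 -3 2.5 4 0" --pt "0 0 -13 -5.9 5 8 0" --pt "0 0 -13 -5.9 5 12 0" --pt "0 0 -13 -5.9 5 15 0" --pt "0 0 -13 -5.9 5 15 0"

```text
time_s: 3.75
position: [0.4968, -0.2513, 0.0955]
tool_rot: [[-0.216, 0.976, -0.007], [0.976, 0.216, 0.005], [0.007, -0.005, -1.0]]
ft_force: [-0.2, -0.3, 0.7]
grip_width: 0.0428
gripper_force: 0.0
```

Run:
```python
from h import *
p=env.get_image("wrist"); s=env.observe(); print(s['position'],s['grip_width'])
cv2.imwrite('pics/w2.png',p['color'][:,:,::-1])
px=proj(p,np.array([.4996,-.2512,.018])); r=fit(p,px,-77.3,SENS,r=34); print(px,r)
print(rel([*r[0],.017],down(r[1]+180)))
```

```text
[ 0.4981 -0.2519  0.0984] 0.04239914249841331
[260.6755 204.9617] (array([ 0.4996, -0.2521]), np.float64(-80.00728502631623), np.float64(0.10240712055272794))
[-0.13 -0.15  2.51 -0.07  0.16  8.14]
```

View pics/w2.png

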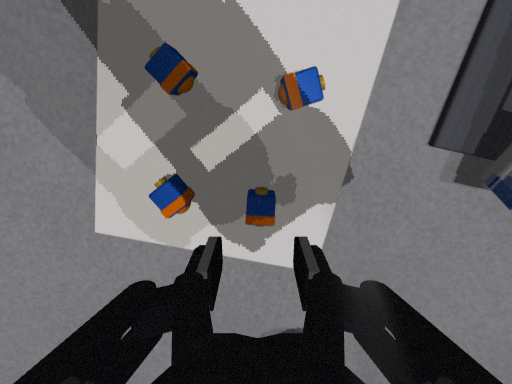

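The sensor sits at (261,207), centred ahead of the open fingers, and both fits agree to 1 mm. Picking it up.

Call:
move_arm --pt "0 0 2.5 0 0.1 4 0" --pt "0 0 2.5 0 0.1 7 0" --pt "0 0 2.5 0 0.1 8.1 0" --pt "0 0 2.5 0 0.1 8.1 0" --pt "0 0 2.5 0 0.1 8.1 -1" --squeeze 45

```text
time_s: 4.3
position: [0.5011, -0.2517, 0.0204]
tool_rot: [[-0.176, 0.984, 0.003], [0.984, 0.176, -0.002], [-0.003, 0.002, -1.0]]
ft_force: [0.3, 0.2, -0.1]
grip_width: 0.0295
gripper_force: 0.0
```

Call:
move_arm --pt "0 0 0 0 0 0 -1" --pt "0 0 0 0 0 0 -1" --pt "0 0 0 0 0 0 -1" --pt "0 0 0 0 0 0 -1" --pt "0 0 0 0 0 0 -1"

```text
time_s: 4.8
position: [0.5013, -0.2517, 0.0207]
tool_rot: [[-0.176, 0.984, 0.003], [0.984, 0.176, -0.003], [-0.004, 0.003, -1.0]]
ft_force: [-2.1, -0.1, 6.9]
grip_width: 0.0228
gripper_force: 44.8
```

Call:
move_arm --pt "0 0 0 0 0 -4 -1" --pt "0 0 0 0 0 -8 -1" --pt "0 0 0 0 0 -13 -1" --pt "0 0 0 0 0 -18 -1" --pt "0 0 0 0 0 -18 -1"

```text
time_s: 5.3
position: [0.5023, -0.2523, 0.2066]
tool_rot: [[-0.177, 0.984, 0.012], [0.984, 0.177, -0.009], [-0.011, 0.01, -1.0]]
ft_force: [0.2, 0.2, -0.8]
grip_width: 0.0225
gripper_force: 44.4
```

```bash
cat >> h.py <<'E'
SL=np.radians(22)
def railframe(O,a):  # a: world yaw of downhill horizontal, deg
    h=np.array([np.cos(np.radians(a)),np.sin(np.radians(a)),0]); k=np.array([0,0,1.])
    x=h*np.cos(SL)-k*np.sin(SL); z=h*np.sin(SL)+k*np.cos(SL); return np.array(O),np.c_[x,np.cross(z,x),z]
def railtool(Rr): return np.c_[-Rr[:,0],Rr[:,1],-Rr[:,2]]
E
python3 - <<'E'
from h import *
O,R=railframe([.684,.0245,.12],-90)
# hover: sensor above trough around rail x=-80, z=90
P=O+R@[-.10,0,.10]; s=env.observe(); print(s['position'],s['grip_width'],s['gripper_force'],P,rel(P,railtool(R)))
p=env.get_image("wrist"); print([ (t,[(x['pixel'],round(x['conf'],2)) for x in env.tip_of(t,p)]) for t in("rail","trough_top","rail_foot")])
E
```

```text
[ 0.5023 -0.2523  0.2066] 0.022531390925058833 44.445034861564636 [0.684  0.0798 0.2502] [-1.33 22.54 10.17 29.42 23.79 -4.46]
[('rail', []), ('trough_top', [([279.5, 86.3], 0.29)]), ('rail_foot', [([420.9, 156.0], 0.84)])]
```

Run:
```python
from h import *
O,R=railframe([.684,.0245,.12],-90)
P=O+R@[-.10,0,.12]; r=rel(P,railtool(R)); print(r, r/2)
```

```text
[-2.   21.89 10.02 28.53 23.81 -7.09] [-1.    10.945  5.01  14.265 11.905 -3.545]
```

Call:
move_arm --pt "0 0 0 3 2.5 -2.5 -1" --pt "0 0 0 6.5 5.5 -4.5 -1" --pt "0 0 0 10 8.5 -6 -1" --pt "0 0 0 13.5 11.5 -7 -1" --pt "0 0 0 17 14.5 -7 -1"

```text
time_s: 6.0
position: [0.6139, -0.0562, 0.2686]
tool_rot: [[-0.176, 0.984, 0.0], [0.984, 0.176, -0.0], [-0.0, 0.0, -1.0]]
ft_force: [0.6, -0.6, -0.0]
grip_width: 0.0221
gripper_force: 44.4
```

Call:
move_arm --pt "-0.6 7 3 3.5 3 0 -1" --pt "-1.3 14 6.5 7 6 0 -1" --pt "-2 21.9 10 10.5 9 0 -1" --pt "-2 21.9 10 11.5 9.3 0 -1" --pt "-2 21.9 10 11.5 9.3 0 -1"

```text
time_s: 6.5
position: [0.684, 0.0724, 0.2665]
tool_rot: [[-0.002, 1.0, -0.003], [0.928, 0.002, 0.373], [0.373, -0.002, -0.928]]
ft_force: [-0.2, -0.2, 0.2]
grip_width: 0.0226
gripper_force: 44.5
```

Run:
```python
from h import *
O,R=railframe([.684,.0245,.12],-90)
p=env.get_image("wrist"); s=env.observe(); print(s['position'],s['q'],s['grip_width'],s['time_s'])
cv2.imwrite('pics/w3.png',p['color'][:,:,::-1]); np.savez('w3.npz',R=p['R'],t=p['t'],f=p['fov_y'],cx=p['cx'],cy=p['cy'])
for X in([0,0,0],[-.217,0,0],[-.217,.018,.01],[-.217,-.018,.01],[0,.018,.01],[0,-.018,.01]): print(X,proj(p,O+R@X))
```

```text
[0.6839 0.0717 0.2674] [-11.9142  35.7397  47.293   21.7781 100.9531  -8.5791] 0.02300945612368706 6.55
[0, 0, 0] [257.4436 272.958 ]
[-0.217, 0, 0] [257.7108  61.8855]
[-0.217, 0.018, 0.01] [279.0838  60.156 ]
[-0.217, -0.018, 0.01] [236.295   60.1194]
[0, 0.018, 0.01] [273.7579 278.4409]
[0, -0.018, 0.01] [241.0778 278.3514]
```

View pics/w3.png

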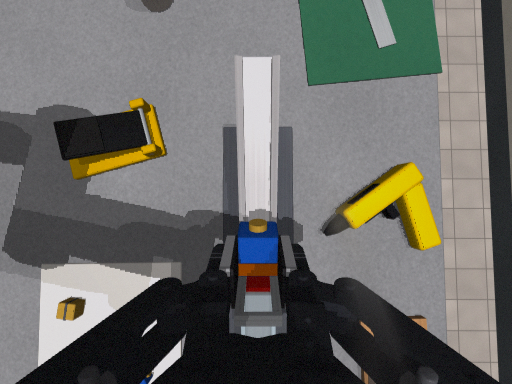

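The picture shows the trough right on its predicted line, with its top end at (258,57), the gate at (258,283) and the sensor held with its lens downhill. Lowering it in.

```bash
cat >> h.py <<'E'
O,RR=railframe([.684,.0265,.12],-90)
def rc(): s=env.observe(); return RR.T@(np.array(s['position'])-O)*1000
E
python3 - <<'E'
from h import *
print(rc(), rel(O+RR@[-.035,0,.0165],railtool(RR)))
E
```

```text
[-97.0863  -0.1366 119.7501] [-0.06  0.13  0.09 -6.19  0.02 10.34]
```

Call:
move_arm --pt "0 0 0 -3.5 0 3 -1" --pt "0 0 0 -6.2 0 6 -1" --pt "0 0 0 -6.2 0 8.5 -1" --pt "0 0 0 -6.2 0 10.3 -1" --pt "0 0 0 -6.2 0 10.3 -1"

```text
time_s: 7.05
position: [0.6833, 0.0524, 0.1478]
tool_rot: [[0.0, 1.0, -0.002], [0.928, 0.001, 0.373], [0.373, -0.002, -0.928]]
ft_force: [-0.9, -0.5, -0.7]
grip_width: 0.0225
gripper_force: 44.6
```

Call:
move_arm --pt "0 0 0 0 0 0 -1" --pt "0 0 0 0 0 0 -1"

```text
time_s: 7.25
position: [0.6847, 0.052, 0.1513]
tool_rot: [[-0.002, 1.0, 0.003], [0.928, 0.0, 0.373], [0.373, 0.003, -0.928]]
ft_force: [-0.3, -0.7, -0.0]
grip_width: 0.0227
gripper_force: 44.6
```

Run:
```python
from h import *
s=env.observe();print(rc(),s['ft_force'],s['grip_width'],s['gripper_force'],s['q'])
```

```text
[-35.378    0.6633  19.4409] [-0.3209 -0.667  -0.0238] 0.022699604447430535 44.609286189079285 [-13.5557  39.7102  58.681   21.3328  87.0335 -15.7507]
```

Call:
move_arm --pt "0 0 0 0 0 0.25 -1" --pt "0 0 0 0 0 0.25 -1" --pt "0 0 0 0 0 0.25 -1"

```text
time_s: 7.55
position: [0.6844, 0.0536, 0.1475]
tool_rot: [[-0.001, 1.0, 0.001], [0.928, 0.0, 0.374], [0.374, 0.001, -0.928]]
ft_force: [0.3, 0.2, -0.4]
grip_width: 0.0225
gripper_force: 44.6
```

Call:
move_arm --pt "0 0 0 0 0 0 0" --pt "0 0 0 0 0 0 0" --pt "0 0 0 0 0 0 0" --pt "0 0 0 0 0 -3 0" --pt "0 0 0 0 0 -8 0"

```text
time_s: 8.05
position: [0.6832, 0.0245, 0.2195]
tool_rot: [[0.0, 1.0, -0.006], [0.927, 0.002, 0.376], [0.376, -0.006, -0.927]]
ft_force: [1.0, 0.2, -0.1]
grip_width: 0.0428
gripper_force: 0.0
```

Call:
move_arm --pt "0 0 0 4 0 -3 0" --pt "0 0 0 5 0 -6 0" --pt "0 0 0 5 0 -6 0"

```text
time_s: 8.35
position: [0.685, 0.0479, 0.3013]
tool_rot: [[-0.005, 1.0, 0.009], [0.928, 0.001, 0.372], [0.372, 0.011, -0.928]]
ft_force: [-0.0, -0.4, 1.1]
grip_width: 0.0427
gripper_force: 0.0
```

Run:
```python
from h import *
p=env.get_image("wrist"); s=env.observe(); print(rc(),s['q'],s['grip_width'],s['time_s'],s['position'])
cv2.imwrite('pics/w4.png',p['color'][:,:,::-1])
p2=env.get_image("scene"); cv2.imwrite('pics/s4.png',p2['color'][:,:,::-1])
for X in([-.018,0,.024],[0,0,0]): print(proj(p,O+RR@X),proj(p2,O+RR@X))
a=p2['color'][90:350,120:400,::-1]
cv2.imwrite('pics/m4.png',np.hstack([p['color'][:360,130:400,::-1],cv2.resize(p2['color'][120:300,180:360,::-1],(360,360),interpolation=3)]))
# targets, commanded frame: hover above sensor B
print(rel([.5085,-.1512,.12],down(27)))
```

```text
[-86.4067   0.6113 157.181 ] [-13.9193  35.3324  43.2076  22.143  105.5185  -8.7919] 0.042626313302275294 8.4 [0.6846 0.0477 0.2981]
[255.0479 241.8373] [297.5669 188.6561]
[255.0146 245.1772] [295.7233 197.2851]
[-11.98 -19.73  62.24 -25.   -17.61   8.86]
```

View pics/m4.png

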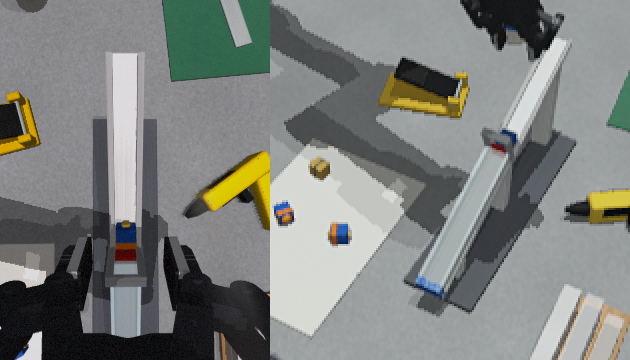

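```bash
cat >> h.py <<'E'
def plan(wps,P=None,R=None):
    s=env.observe()
    if P is None: P,R=np.array(s['position']),np.array(s['tool_rot'])
    rows=[]
    Pc,Rc=P,R
    for Q,S in wps:
        Q=np.array(Q); rv=Ro.from_matrix(Rc.T@S).as_rotvec(degrees=True); n=int(np.ceil(max(np.linalg.norm(Q-Pc)/.047,np.linalg.norm(rv)/8.4,1)))
        for k in range(1,n+1): rows.append((Pc+(Q-Pc)*k/n,Rc@Ro.from_rotvec(rv*k/n,degrees=True).as_matrix()))
        Pc,Rc=Q,S
    B=(P,R)
    for i in range(0,len(rows),5):
        c=[]
        for Q,S in rows[i:i+5]:
            r=np.r_[Ro.from_matrix(B[1].T@S).as_rotvec(degrees=True),B[1].T@(Q-B[0])*100].round(1); c.append(r)
        print([list(map(float,x)) for x in c])
        a=c[-1]; B=(B[0]+B[1]@a[3:]/100,B[1]@Ro.from_rotvec(a[:3],degrees=True).as_matrix())
E
python3 - <<'E'
from h import *
plan([([.55,-.08,.25],down(50)),([.5085,-.1512,.12],down(27))])
E
```

```text
[[-1.3, -3.5, 6.6, -2.3, -2.2, -0.1], [-2.5, -7.0, 13.2, -4.5, -4.5, -0.2], [-3.8, -10.5, 19.8, -6.8, -6.7, -0.3], [-5.1, -14.0, 26.4, -9.0, -9.0, -0.4], [-6.3, -17.6, 33.0, -11.3, -11.2, -0.4]]
[[-1.3, -3.5, 6.5, -3.0, -0.7, 0.5], [-1.4, -3.4, 12.3, -5.3, -0.5, 3.7], [-1.6, -3.3, 18.0, -7.6, -0.3, 6.8], [-1.8, -3.3, 23.8, -9.8, -0.2, 9.9], [-2.0, -3.2, 29.5, -12.1, 0.0, 13.0]]
```

Call:
move_arm --pt "-1.3 -3.5 6.6 -2.3 -2.2 -0.1 0" --pt "-2.5 -7 13.2 -4.5 -4.5 -0.2 0" --pt "-3.8 -10.5 19.8 -6.8 -6.7 -0.3 0" --pt "-5.1 -14 26.4 -9 -9 -0.4 0" --pt "-6.3 -17.6 33 -11.3 -11.2 -0.4 0"

```text
time_s: 8.95
position: [0.5706, -0.0595, 0.2556]
tool_rot: [[0.555, 0.832, 0.015], [0.83, -0.554, 0.06], [0.058, -0.021, -0.998]]
ft_force: [-0.0, -0.6, -0.7]
grip_width: 0.0425
gripper_force: 0.0
```

Call:
move_arm --pt "-1.3 -3.5 6.5 -3 -0.7 0.5 0" --pt "-1.4 -3.4 12.3 -5.3 -0.5 3.7 0" --pt "-1.6 -3.3 18 -7.6 -0.3 6.8 0" --pt "-1.8 -3.3 23.8 -9.8 -0.2 9.9 0" --pt "-2 -3.2 29.5 -12.1 0 13 0"

```text
time_s: 9.45
position: [0.5065, -0.1515, 0.1176]
tool_rot: [[0.892, 0.451, -0.003], [0.451, -0.892, 0.001], [-0.002, -0.002, -1.0]]
ft_force: [0.2, -0.7, 0.3]
grip_width: 0.0426
gripper_force: 0.0
```

Call:
move_arm --pt "0 0 0 0 0 0 0" --pt "0 0 0 0 0 0 0" --pt "0 0 0 0 0 0 0"

```text
time_s: 9.75
position: [0.5088, -0.151, 0.121]
tool_rot: [[0.89, 0.457, 0.001], [0.457, -0.89, -0.001], [0.001, 0.002, -1.0]]
ft_force: [-0.3, 0.9, -0.2]
grip_width: 0.0426
gripper_force: 0.0
```

Run:
```python
from h import *
p=env.get_image("wrist"); s=env.observe(); print(s['position'],s['grip_width'],s['time_s'])
for n,C,y in(('B',[.5085,-.1512],-153),('A',[.4113,-.1591],-35),('C',[.4236,-.2571],-48.5)):
    px=proj(p,np.array([*C,.018]))
    if 20<px[0]<490 and 20<px[1]<300:
        r=fit(p,px,y,SENS,r=32); print(n,px,r)
        if n=='B': print(rel([*r[0],.016],down(r[1]+180)))
```

```text
[ 0.5089 -0.1509  0.1212] 0.042700361807722687 9.8
B [258.0116 194.8996] (array([ 0.5086, -0.1515]), np.float64(-151.689374854146), np.float64(0.09897118103603875))
[ 0.12 -0.04 -1.15 -0.06  0.02 10.52]
A [223.229  274.3274] (array([ 0.4106, -0.159 ]), np.float64(-45.675756754387805), np.float64(0.49164682014642325))
```

Call:
move_arm --pt "0 0 -1.2 0 0 4.5 0" --pt "0 0 -1.2 0 0 9 0" --pt "0 0 -1.2 0 0 10.6 0" --pt "0 0 -1.2 0 0 10.6 0" --pt "0 0 -1.2 0 0 10.6 -1"

```text
time_s: 10.3
position: [0.509, -0.1514, 0.0152]
tool_rot: [[0.88, 0.474, 0.001], [0.474, -0.88, -0.002], [0.001, 0.002, -1.0]]
ft_force: [0.4, -0.4, 0.3]
grip_width: 0.0297
gripper_force: 0.0
```

Call:
move_arm --pt "0 0 0 0 0 0 -1" --pt "0 0 0 0 0 0 -1" --pt "0 0 0 0 0 0 -1" --pt "0 0 0 0 0 0 -1"

```text
time_s: 10.7
position: [0.5091, -0.1517, 0.0158]
tool_rot: [[0.881, 0.473, 0.003], [0.473, -0.881, -0.002], [0.002, 0.003, -1.0]]
ft_force: [1.6, 1.0, 7.7]
grip_width: 0.0226
gripper_force: 45.8
```

Call:
move_arm --pt "0 0 0 0 0 -4 -1" --pt "0 0 0 0 0 -8 -1" --pt "0 0 0 0 0 -13 -1" --pt "0 0 0 0 0 -18 -1" --pt "0 0 0 0 0 -22 -1"

```text
time_s: 11.2
position: [0.508, -0.1512, 0.238]
tool_rot: [[0.881, 0.473, 0.003], [0.473, -0.881, -0.002], [0.002, 0.004, -1.0]]
ft_force: [0.5, -0.5, -0.8]
grip_width: 0.0227
gripper_force: 44.9
```

Run:
```python
from h import *
s=env.observe(); print(s['position'],s['grip_width'],s['gripper_force'])
plan([([.60,-.04,.28],down(60)),(O+RR@[-.072,0,.13],railtool(RR)),(O+RR@[-.072,0,.04],railtool(RR))])
```

```text
[ 0.508  -0.1512  0.238 ] 0.02268018693799608 44.87721383571625
[[0.1, -0.0, -7.9, 3.3, -1.4, -1.0], [0.1, -0.0, -15.9, 6.7, -2.7, -2.1], [0.2, -0.0, -23.8, 10.0, -4.1, -3.1], [0.2, -0.0, -31.8, 13.4, -5.4, -4.2], [2.6, 3.9, -37.7, 15.7, -6.1, -3.9]]
[[1.1, 4.3, -5.9, 2.2, 0.8, 0.4], [2.3, 8.6, -11.8, 4.4, 1.7, 0.8], [3.4, 12.9, -17.7, 6.6, 2.5, 1.2], [4.6, 17.1, -23.7, 8.8, 3.4, 1.6], [4.6, 17.1, -23.7, 10.0, 2.7, 5.9]]
[[-0.0, 0.0, 0.0, 0.0, 0.0, 4.5]]
```

Call:
move_arm --pt "0.1 0 -7.9 3.3 -1.4 -1 -1" --pt "0.1 0 -15.9 6.7 -2.7 -2.1 -1" --pt "0.2 0 -23.8 10 -4.1 -3.1 -1" --pt "0.2 0 -31.8 13.4 -5.4 -4.2 -1" --pt "2.6 3.9 -37.7 15.7 -6.1 -3.9 -1"

```text
time_s: 11.7
position: [0.6189, -0.0198, 0.2758]
tool_rot: [[0.398, 0.917, 0.017], [0.914, -0.398, 0.079], [0.079, -0.016, -0.997]]
ft_force: [-1.0, -0.7, -0.5]
grip_width: 0.0229
gripper_force: 44.9
```

Call:
move_arm --pt "1.1 4.3 -5.9 2.2 0.8 0.4 -1" --pt "2.3 8.6 -11.8 4.4 1.7 0.8 -1" --pt "3.4 12.9 -17.7 6.6 2.5 1.2 -1" --pt "4.6 17.1 -23.7 8.8 3.4 1.6 -1" --pt "4.6 17.1 -23.7 10 2.7 5.9 -1"

```text
time_s: 12.2
position: [0.6869, 0.0602, 0.2249]
tool_rot: [[-0.004, 1.0, 0.006], [0.927, 0.002, 0.376], [0.376, 0.007, -0.927]]
ft_force: [1.0, 0.4, -1.5]
grip_width: 0.0231
gripper_force: 44.9
```

Call:
move_arm --pt "0 0 0 0 0 4 -1" --pt "0 0 0 0 0 4 -1" --pt "0 0 0 0 0 4 -1" --pt "0 0 0 0 0 4 -1"

```text
time_s: 12.6
position: [0.6844, 0.0756, 0.1872]
tool_rot: [[-0.0, 1.0, 0.001], [0.927, 0.0, 0.375], [0.375, 0.001, -0.927]]
ft_force: [-0.4, 1.1, -0.6]
grip_width: 0.0231
gripper_force: 44.9
```

Run:
```python
from h import *
s=env.observe();print(rc(),s['ft_force'],s['grip_width'],s['gripper_force'],rel(O+RR@[-.072,0,.013],railtool(RR)))
```

```text
[-70.7115   0.4196  43.9265] [-0.4239  1.0895 -0.6079] 0.023116075033726695 44.89690661430359 [ 0.05 -0.02  0.03  0.13 -0.04  3.09]
```

Call:
move_arm --pt "0 0 0 0.1 0 2 -1" --pt "0 0 0 0.1 0 3.1 -1" --pt "0 0 0 0.1 0 3.1 -1" --pt "0 0 0 0.1 0 3.1 -1" --pt "0 0 0 0.1 0 3.1 -1"

```text
time_s: 13.1
position: [0.6838, 0.0886, 0.1568]
tool_rot: [[0.001, 1.0, -0.002], [0.927, 0.0, 0.375], [0.375, -0.002, -0.927]]
ft_force: [1.2, 1.2, -1.0]
grip_width: 0.0228
gripper_force: 45.0
```

Call:
move_arm --pt "0 0 0 0 0 0 0" --pt "0 0 0 0 0 0 0" --pt "0 0 0 0 0 0 0" --pt "0 0 0 0 0 -3 0" --pt "0 0 0 0 0 -8 0"

```text
time_s: 13.6
position: [0.6825, 0.0597, 0.228]
tool_rot: [[0.002, 1.0, -0.011], [0.926, 0.002, 0.377], [0.377, -0.011, -0.926]]
ft_force: [0.7, -0.8, 0.1]
grip_width: 0.0426
gripper_force: 0.0
```

Call:
move_arm --pt "0 0 0 0 0 -4 0" --pt "0 0 0 0 0 -6 0" --pt "0 0 0 0 0 -6 0"

```text
time_s: 13.9
position: [0.6846, 0.0353, 0.2886]
tool_rot: [[-0.0, 1.0, 0.002], [0.927, -0.001, 0.374], [0.374, 0.002, -0.927]]
ft_force: [-0.1, 0.1, -0.6]
grip_width: 0.0425
gripper_force: 0.0
```

Run:
```python
from h import *
p=env.get_image("wrist"); cv2.imwrite('pics/w5.png',p['color'][:,:,::-1])
hsv=cv2.cvtColor(p['color'],cv2.COLOR_RGB2HSV); m=cv2.inRange(hsv,(105,120,40),(130,255,255)); m[:,:225]=0;m[:,290:]=0
n,l,st,c=cv2.connectedComponentsWithStats(m)
print([(st[i],c[i]) for i in range(1,n) if st[i,4]>40])
print([proj(p,O+RR@[x,0,.024]) for x in(-.022,-.057)], env.observe()['time_s'])
plan([([.52,-.08,.26],down(120)),([.4110,-.1590,.12],down(145))])
```

```text
[(array([246, 184,  22,  20, 381], dtype=int32), array([256.4514, 194.6798])), (array([247, 213,  21,  20, 372], dtype=int32), array([257.0323, 223.5054]))]
[array([256.5453, 228.9326]), array([256.501 , 199.4263])] 13.95
[[1.1, -4.3, -5.9, -2.4, -3.3, -0.4], [2.3, -8.6, -11.9, -4.7, -6.6, -0.8], [3.4, -12.9, -17.8, -7.1, -9.8, -1.1], [4.5, -17.3, -23.7, -9.4, -13.1, -1.5], [5.7, -21.6, -29.7, -11.8, -16.4, -1.9]]
[[-0.0, 0.0, -4.9, -0.2, -2.7, 2.8], [-0.0, 0.0, -9.9, -0.5, -5.3, 5.6], [-0.0, 0.0, -14.9, -0.8, -8.0, 8.4], [-0.0, 0.0, -19.9, -1.1, -10.7, 11.2], [-0.0, 0.0, -24.9, -1.3, -13.4, 14.0]]
```

Call:
move_arm --pt "1.1 -4.3 -5.9 -2.4 -3.3 -0.4 0" --pt "2.3 -8.6 -11.9 -4.7 -6.6 -0.8 0" --pt "3.4 -12.9 -17.8 -7.1 -9.8 -1.1 0" --pt "4.5 -17.3 -23.7 -9.4 -13.1 -1.5 0" --pt "5.7 -21.6 -29.7 -11.8 -16.4 -1.9 0"

```text
time_s: 14.45
position: [0.518, -0.0801, 0.2575]
tool_rot: [[-0.507, 0.862, -0.005], [0.862, 0.507, -0.002], [0.0, -0.005, -1.0]]
ft_force: [-0.1, -0.3, 1.0]
grip_width: 0.0424
gripper_force: 0.0
```

Call:
move_arm --pt "0 0 -4.9 -0.2 -2.7 2.8 0" --pt "0 0 -9.9 -0.5 -5.3 5.6 0" --pt "0 0 -14.9 -0.8 -8 8.4 0" --pt "0 0 -19.9 -1.1 -10.7 11.2 0" --pt "0 0 -24.9 -1.3 -13.4 14 0"

```text
time_s: 14.95
position: [0.4083, -0.1579, 0.1176]
tool_rot: [[-0.822, 0.569, -0.004], [0.569, 0.822, 0.001], [0.004, -0.001, -1.0]]
ft_force: [-0.6, -1.0, 0.6]
grip_width: 0.0434
gripper_force: 0.0
```

Call:
move_arm --pt "0 0 0 0 0 0 0" --pt "0 0 0 0 0 0 0" --pt "0 0 0 0 0 0 0"

```text
time_s: 15.25
position: [0.4108, -0.1582, 0.1199]
tool_rot: [[-0.819, 0.573, -0.002], [0.573, 0.819, -0.001], [0.001, -0.001, -1.0]]
ft_force: [0.5, 0.8, 0.1]
grip_width: 0.0425
gripper_force: 0.0
```

```bash
cat >> h.py <<'E'
def look(C,y,parts=SENS):
    p=env.get_image("wrist"); s=env.observe(); print(s['position'],s['grip_width'],s['time_s'])
    cv2.imwrite('pics/look%d.png'%int(s['time_s']*100),p['color'][:,:,::-1])
    px=proj(p,np.array([*C,.018])); r=fit(p,px,y,parts,r=32); print(px,r)
    print(rel([*r[0],.016],down(r[1]+180)))
E
python3 - <<'E'
from h import *
look([.411,-.159],-35)
E
```

```text
[ 0.4109 -0.1582  0.1201] 0.04236545691686072 15.3
[256.3402 195.2123] (array([ 0.4101, -0.16  ]), np.float64(-33.77066135758009), np.float64(0.1062498137275355))
[-0.08 -0.02 -1.2  -0.03 -0.17 10.41]
```

Call:
move_arm --pt "0 0 -1.2 0 -0.2 4.5 0" --pt "0 0 -1.2 0 -0.2 9 0" --pt "0 0 -1.2 0 -0.2 10.4 0" --pt "0 0 -1.2 0 -0.2 10.4 0" --pt "0 0 -1.2 0 -0.2 10.4 -1"

```text
time_s: 15.8
position: [0.4096, -0.1603, 0.0164]
tool_rot: [[-0.831, 0.556, -0.001], [0.556, 0.831, -0.001], [0.0, -0.001, -1.0]]
ft_force: [0.2, -0.1, 0.5]
grip_width: 0.0291
gripper_force: 0.0
```

Call:
move_arm --pt "0 0 0 0 0 0 -1" --pt "0 0 0 0 0 0 -1" --pt "0 0 0 0 0 0 -1" --pt "0 0 0 0 0 0 -1"

```text
time_s: 16.2
position: [0.4096, -0.1606, 0.0169]
tool_rot: [[-0.831, 0.556, 0.0], [0.556, 0.831, -0.002], [-0.001, -0.001, -1.0]]
ft_force: [1.3, 2.5, 8.2]
grip_width: 0.0229
gripper_force: 45.2
```

Call:
move_arm --pt "0 0 0 0 0 -4 -1" --pt "0 0 0 0 0 -8 -1" --pt "0 0 0 0 0 -13 -1" --pt "0 0 0 0 0 -18 -1" --pt "0 0 0 0 0 -22 -1"

```text
time_s: 16.7
position: [0.4091, -0.1601, 0.2393]
tool_rot: [[-0.831, 0.556, 0.001], [0.556, 0.831, -0.002], [-0.002, -0.002, -1.0]]
ft_force: [1.3, -0.4, -0.8]
grip_width: 0.0226
gripper_force: 44.5
```

Run:
```python
from h import *
s=env.observe(); print(s['position'],s['grip_width'],s['gripper_force'])
plan([([.53,-.02,.30],down(115)),(O+RR@[-.107,0,.13],railtool(RR)),(O+RR@[-.107,0,.04],railtool(RR))])
```

```text
[ 0.4091 -0.1601  0.2393] 0.022625987001872305 44.46523904800415
[[-0.0, 0.0, 6.2, -0.5, 3.7, -1.2], [-0.0, 0.1, 12.5, -0.9, 7.3, -2.4], [-0.0, 0.1, 18.7, -1.4, 11.0, -3.7], [-0.0, 0.1, 25.0, -1.8, 14.7, -4.9], [-0.1, 0.1, 31.2, -2.3, 18.4, -6.1]]
[[-1.2, 5.4, 6.2, 0.6, 4.5, 0.5], [-2.4, 10.8, 12.3, 1.1, 9.0, 1.0], [-3.6, 16.3, 18.5, 1.7, 13.5, 1.5], [-4.7, 21.7, 24.7, 2.3, 18.0, 2.0], [-4.7, 21.7, 24.7, 3.8, 18.7, 6.1]]
[[-0.1, -0.0, -0.0, 0.0, 0.0, 4.5]]
```

Call:
move_arm --pt "0 0 6.2 -0.5 3.7 -1.2 -1" --pt "0 0.1 12.5 -0.9 7.3 -2.4 -1" --pt "0 0.1 18.7 -1.4 11 -3.7 -1" --pt "0 0.1 25 -1.8 14.7 -4.9 -1" --pt "-0.1 0.1 31.2 -2.3 18.4 -6.1 -1"

```text
time_s: 17.2
position: [0.5313, -0.0186, 0.2976]
tool_rot: [[-0.419, 0.908, -0.001], [0.908, 0.419, 0.002], [0.002, -0.0, -1.0]]
ft_force: [0.4, -0.4, -0.5]
grip_width: 0.0227
gripper_force: 44.5
```

Call:
move_arm --pt "-1.2 5.4 6.2 0.6 4.5 0.5 -1" --pt "-2.4 10.8 12.3 1.1 9 1 -1" --pt "-3.6 16.3 18.5 1.7 13.5 1.5 -1" --pt "-4.7 21.7 24.7 2.3 18 2 -1" --pt "-4.7 21.7 24.7 3.8 18.7 6.1 -1"

```text
time_s: 17.7
position: [0.689, 0.0928, 0.2377]
tool_rot: [[0.003, 1.0, 0.007], [0.926, -0.005, 0.378], [0.378, 0.005, -0.926]]
ft_force: [0.7, 0.0, -0.5]
grip_width: 0.0228
gripper_force: 44.6
```

Call:
move_arm --pt "0 0 0 0 0 4 -1" --pt "0 0 0 0 0 4 -1" --pt "0 0 0 0 0 4 -1" --pt "0 0 0 0 0 4 -1"

```text
time_s: 18.1
position: [0.6849, 0.1077, 0.2014]
tool_rot: [[0.0, 1.0, 0.001], [0.926, -0.001, 0.376], [0.376, 0.001, -0.926]]
ft_force: [-0.3, -0.5, -0.5]
grip_width: 0.0227
gripper_force: 44.5
```

Run:
```python
from h import *
s=env.observe();print(rc(),s['ft_force'],s['grip_width'],s['gripper_force'],rel(O+RR@[-.107,0,.013],railtool(RR)))
```

```text
[-105.7983    0.8785   45.0485] [-0.3417 -0.5214 -0.5435] 0.02267571015718937 44.5353627204895 [ 0.06 -0.11 -0.01  0.11 -0.09  3.2 ]
```

Call:
move_arm --pt "0 0 0 0.1 -0.1 2 -1" --pt "0 0 0 0.1 -0.1 3.2 -1" --pt "0 0 0 0.1 -0.1 3.2 -1" --pt "0 0 0 0.1 -0.1 3.2 -1" --pt "0 0 0 0.1 -0.1 3.2 -1"

```text
time_s: 18.6
position: [0.6832, 0.1212, 0.1699]
tool_rot: [[0.001, 1.0, -0.002], [0.926, -0.0, 0.377], [0.377, -0.003, -0.926]]
ft_force: [0.2, 0.5, -0.8]
grip_width: 0.0226
gripper_force: 45.3
```

Call:
move_arm --pt "0 0 0 0 0 0 0" --pt "0 0 0 0 0 0 0" --pt "0 0 0 0 0 0 0" --pt "0 0 0 0 0 -3 0" --pt "0 0 0 0 0 -8 0"

```text
time_s: 19.1
position: [0.6821, 0.092, 0.2411]
tool_rot: [[0.003, 1.0, -0.011], [0.926, 0.002, 0.378], [0.378, -0.011, -0.926]]
ft_force: [1.3, 0.1, 0.1]
grip_width: 0.0425
gripper_force: 0.0
```

Call:
move_arm --pt "0 0 0 0 0 -4 0" --pt "0 0 0 0 0 -6 0" --pt "0 0 0 0 0 -6 0"

```text
time_s: 19.4
position: [0.6841, 0.0676, 0.3018]
tool_rot: [[0.0, 1.0, 0.002], [0.927, -0.001, 0.376], [0.376, 0.002, -0.927]]
ft_force: [0.4, 0.4, -0.4]
grip_width: 0.0427
gripper_force: 0.0
```

```bash
cat >> h.py <<'E'
def row():
    p=env.get_image("wrist"); s=env.observe(); cv2.imwrite('pics/row%d.png'%int(s['time_s']*100),p['color'][:,:,::-1])
    hsv=cv2.cvtColor(p['color'],cv2.COLOR_RGB2HSV); m=cv2.inRange(hsv,(105,120,40),(130,255,255)); m[:,:225]=0;m[:,290:]=0
    n,l,st,c=cv2.connectedComponentsWithStats(m)
    print([c[i] for i in range(1,n) if st[i,4]>40],[proj(p,O+RR@[-.022-.035*k,0,.024])[1] for k in range(4)],s['time_s'])
E
python3 - <<'E'
from h import *
row()
plan([([.52,-.12,.26],down(120)),([.4236,-.2571,.12],down(134))])
E
```

```text
[array([256.4933, 194.88  ]), array([256.7147, 223.606 ]), array([257.5536, 250.7449])] [np.float64(256.439537889378), np.float64(229.04484042658174), np.float64(199.53029061940543), np.float64(167.63992797863222)] 19.45
[[0.9, -3.6, -4.9, -3.2, -2.7, -0.6], [1.9, -7.2, -9.9, -6.3, -5.4, -1.1], [2.8, -10.8, -14.8, -9.5, -8.2, -1.7], [3.8, -14.4, -19.8, -12.6, -10.9, -2.3], [4.7, -18.0, -24.7, -15.8, -13.6, -2.9]]
[[1.0, -3.6, -5.0, -1.7, -3.8, 0.5], [1.1, -3.6, -7.8, -3.5, -6.8, 3.2], [1.2, -3.6, -10.6, -5.4, -9.7, 5.8], [1.3, -3.6, -13.4, -7.2, -12.7, 8.5], [1.3, -3.5, -16.2, -9.1, -15.6, 11.1]]
[[0.1, -0.0, -2.8, -0.8, -3.3, 2.8]]
```

Three are lined up with even spacing. On to the fourth.

Call:
move_arm --pt "0.9 -3.6 -4.9 -3.2 -2.7 -0.6 0" --pt "1.9 -7.2 -9.9 -6.3 -5.4 -1.1 0" --pt "2.8 -10.8 -14.8 -9.5 -8.2 -1.7 0" --pt "3.8 -14.4 -19.8 -12.6 -10.9 -2.3 0" --pt "4.7 -18 -24.7 -15.8 -13.6 -2.9 0"

```text
time_s: 19.95
position: [0.5456, -0.0888, 0.2645]
tool_rot: [[-0.428, 0.904, -0.019], [0.902, 0.428, 0.063], [0.065, 0.01, -0.998]]
ft_force: [1.2, -0.5, 0.7]
grip_width: 0.0426
gripper_force: 0.0
```

Call:
move_arm --pt "1 -3.6 -5 -1.7 -3.8 0.5 0" --pt "1.1 -3.6 -7.8 -3.5 -6.8 3.2 0" --pt "1.2 -3.6 -10.6 -5.4 -9.7 5.8 0" --pt "1.3 -3.6 -13.4 -7.2 -12.7 8.5 0" --pt "1.3 -3.5 -16.2 -9.1 -15.6 11.1 0"

```text
time_s: 20.45
position: [0.441, -0.2291, 0.1453]
tool_rot: [[-0.662, 0.749, -0.004], [0.749, 0.662, 0.003], [0.005, -0.001, -1.0]]
ft_force: [0.3, -0.2, -0.2]
grip_width: 0.0426
gripper_force: 0.0
```

Call:
move_arm --pt "0 0 -2.8 -0.8 -3.3 2.8 0" --pt "0 0 -2.8 -0.8 -3.3 2.8 0" --pt "0 0 -2.8 -0.8 -3.3 2.8 0" --pt "0 0 -2.8 -0.8 -3.3 2.8 0"

```text
time_s: 20.85
position: [0.4235, -0.2564, 0.1198]
tool_rot: [[-0.696, 0.718, -0.001], [0.718, 0.696, 0.002], [0.002, 0.0, -1.0]]
ft_force: [0.1, 0.2, -0.6]
grip_width: 0.043
gripper_force: 0.0
```

Run:
```python
from h import *
look([.4236,-.2571],-46)
```

```text
[ 0.4237 -0.2565  0.1201] 0.042811177800775084 20.9
[256.3581 195.3745] (array([ 0.4223, -0.2585]), np.float64(-40.50237452517573), np.float64(0.10499283325370279))
[ 0.   -0.08 -5.36 -0.06 -0.25 10.41]
```

Call:
move_arm --pt "0 0 -5.4 -0.1 -0.2 4.5 0" --pt "0 0 -5.4 -0.1 -0.2 9 0" --pt "0 0 -5.4 -0.1 -0.2 10.4 0" --pt "0 0 -5.4 -0.1 -0.2 10.4 0" --pt "0 0 -5.4 -0.1 -0.2 10.4 -1"

```text
time_s: 21.4
position: [0.4231, -0.2592, 0.0167]
tool_rot: [[-0.761, 0.649, -0.0], [0.649, 0.761, 0.0], [0.0, -0.0, -1.0]]
ft_force: [0.8, 0.4, 0.0]
grip_width: 0.0296
gripper_force: 0.0
```

Call:
move_arm --pt "0 0 0 0 0 0 -1" --pt "0 0 0 0 0 0 -1" --pt "0 0 0 0 0 0 -1" --pt "0 0 0 0 0 0 -1"

```text
time_s: 21.8
position: [0.423, -0.2597, 0.0172]
tool_rot: [[-0.76, 0.65, 0.001], [0.65, 0.76, -0.001], [-0.001, 0.0, -1.0]]
ft_force: [1.5, 1.1, 7.1]
grip_width: 0.023
gripper_force: 45.5
```

Call:
move_arm --pt "0 0 0 0 0 -4 -1" --pt "0 0 0 0 0 -8 -1" --pt "0 0 0 0 0 -13 -1" --pt "0 0 0 0 0 -18 -1" --pt "0 0 0 0 0 -22 -1"

```text
time_s: 22.3
position: [0.4225, -0.2594, 0.2395]
tool_rot: [[-0.76, 0.65, 0.001], [0.65, 0.76, -0.001], [-0.002, -0.0, -1.0]]
ft_force: [0.6, -0.4, -1.0]
grip_width: 0.0226
gripper_force: 44.6
```

Run:
```python
from h import *
s=env.observe(); print(s['position'],s['grip_width'],s['gripper_force'])
plan([([.54,-.06,.31],down(115)),(O+RR@[-.142,0,.13],railtool(RR)),(O+RR@[-.142,0,.04],railtool(RR))])
```

```text
[ 0.4225 -0.2594  0.2395] 0.022608337797159157 44.60215151309967
[[0.0, 0.0, 4.1, 0.7, 3.8, -1.2], [0.0, 0.0, 8.2, 1.3, 7.6, -2.4], [0.0, 0.0, 12.2, 2.0, 11.4, -3.5], [0.0, 0.1, 16.3, 2.7, 15.2, -4.7], [0.0, 0.1, 20.4, 3.4, 19.0, -5.9]]
[[-0.0, -0.0, 4.1, 1.9, 3.3, -1.2], [-1.1, 4.3, 9.0, 3.5, 7.5, -0.8], [-2.2, 8.6, 13.9, 5.0, 11.7, -0.5], [-3.3, 12.9, 18.9, 6.6, 15.8, -0.2], [-4.5, 17.2, 23.8, 8.2, 20.0, 0.1]]
[[-0.9, 4.3, 4.9, 2.8, 3.2, 1.3], [-0.9, 4.3, 4.9, 3.2, 3.3, 5.8], [-0.9, 4.3, 4.9, 3.5, 3.3, 10.3]]
```

Call:
move_arm --pt "0 0 4.1 0.7 3.8 -1.2 -1" --pt "0 0 8.2 1.3 7.6 -2.4 -1" --pt "0 0 12.2 2 11.4 -3.5 -1" --pt "0 0.1 16.3 2.7 15.2 -4.7 -1" --pt "0 0.1 20.4 3.4 19 -5.9 -1"

```text
time_s: 22.8
position: [0.5206, -0.0916, 0.2961]
tool_rot: [[-0.483, 0.876, -0.002], [0.876, 0.483, 0.002], [0.003, -0.0, -1.0]]
ft_force: [0.8, -0.2, -0.1]
grip_width: 0.023
gripper_force: 44.6
```

Call:
move_arm --pt "0 0 4.1 1.9 3.3 -1.2 -1" --pt "-1.1 4.3 9 3.5 7.5 -0.8 -1" --pt "-2.2 8.6 13.9 5 11.7 -0.5 -1" --pt "-3.3 12.9 18.9 6.6 15.8 -0.2 -1" --pt "-4.5 17.2 23.8 8.2 20 0.1 -1"

```text
time_s: 23.3
position: [0.6561, 0.0772, 0.2946]
tool_rot: [[-0.082, 0.996, -0.015], [0.948, 0.083, 0.308], [0.308, 0.012, -0.951]]
ft_force: [0.7, 0.0, -0.5]
grip_width: 0.0226
gripper_force: 44.6
```

Call:
move_arm --pt "-0.9 4.3 4.9 2.8 3.2 1.3 -1" --pt "-0.9 4.3 4.9 3.2 3.3 5.8 -1" --pt "-0.9 4.3 4.9 3.5 3.3 10 -1" --pt "-0.9 4.3 4.9 3.5 3.3 10 -1" --pt "-0.9 4.3 4.9 3.5 3.3 10 -1"

```text
time_s: 23.8
position: [0.6839, 0.142, 0.2114]
tool_rot: [[-0.0, 1.0, -0.002], [0.926, 0.001, 0.376], [0.376, -0.002, -0.926]]
ft_force: [0.9, -0.6, 1.1]
grip_width: 0.0226
gripper_force: 44.6
```

Run:
```python
from h import *
s=env.observe();print(rc(),s['ft_force'],s['grip_width'],s['gripper_force'],rel(O+RR@[-.142,0,.013],railtool(RR)))
```

```text
[-141.3289   -0.1393   41.469 ] [ 0.8555 -0.6096  1.134 ] 0.02255052624229509 44.5990777015686 [-0.1  -0.11  0.01  0.06  0.02  2.85]
```

Call:
move_arm --pt "0 0 0 0.1 0 1.8 -1" --pt "0 0 0 0.1 0 2.9 -1" --pt "0 0 0 0.1 0 2.9 -1" --pt "0 0 0 0.1 0 2.9 -1" --pt "0 0 0 0.1 0 2.9 -1"

```text
time_s: 24.3
position: [0.6841, 0.1536, 0.1846]
tool_rot: [[0.0, 1.0, -0.001], [0.926, 0.0, 0.376], [0.376, -0.001, -0.926]]
ft_force: [-0.1, -0.5, -0.2]
grip_width: 0.0227
gripper_force: 44.7
```

Call:
move_arm --pt "0 0 0 0 0 0 0" --pt "0 0 0 0 0 0 0" --pt "0 0 0 0 0 0 0" --pt "0 0 0 0 0 -3 0" --pt "0 0 0 0 0 -8 0"

```text
time_s: 24.8
position: [0.6827, 0.1245, 0.2554]
tool_rot: [[0.002, 1.0, -0.01], [0.926, 0.002, 0.377], [0.377, -0.01, -0.926]]
ft_force: [0.7, -0.8, 0.1]
grip_width: 0.0424
gripper_force: 0.0
```

Call:
move_arm --pt "0 0 0 0 0 -4 0" --pt "0 0 0 0 0 -6 0" --pt "0 0 0 0 0 -6 0"

```text
time_s: 25.1
position: [0.6846, 0.1003, 0.3162]
tool_rot: [[-0.0, 1.0, 0.003], [0.927, -0.001, 0.376], [0.376, 0.003, -0.927]]
ft_force: [-0.1, 0.4, 0.3]
grip_width: 0.0424
gripper_force: 0.0
```

Run:
```python
from h import *
row()
plan([([.52,.02,.28],down(135)),([.4034,-.0517,.12],down(172.3))])
```

```text
[array([256.4216, 195.4267]), array([255.9865, 223.7324]), array([255.9853, 250.9176]), array([256.9839, 276.1935])] [np.float64(281.76263227428217), np.float64(256.36912001053213), np.float64(229.0904741260714), np.float64(199.70868288135142)] 25.15
[[1.4, -3.5, -7.4, -1.5, -2.7, 0.0], [2.9, -7.0, -14.8, -2.9, -5.5, 0.0], [4.3, -10.5, -22.2, -4.4, -8.2, 0.0], [5.8, -14.0, -29.6, -5.9, -10.9, 0.1], [7.2, -17.5, -37.0, -7.3, -13.7, 0.1]]
[[1.4, -3.5, -7.4, 0.5, -3.0, 0.5], [1.7, -3.4, -14.9, 0.6, -5.8, 3.7], [1.9, -3.3, -22.4, 0.7, -8.6, 6.8], [2.1, -3.2, -29.8, 0.8, -11.4, 10.0], [2.3, -3.0, -37.3, 0.9, -14.2, 13.1]]
[[0.0, -0.0, -7.4, 1.8, -2.0, 3.2]]
```

All four are in the row. Next, the follower.

Call:
move_arm --pt "1.4 -3.5 -7.4 -1.5 -2.7 0 0" --pt "2.9 -7 -14.8 -2.9 -5.5 0 0" --pt "4.3 -10.5 -22.2 -4.4 -8.2 0 0" --pt "5.8 -14 -29.6 -5.9 -10.9 0.1 0" --pt "7.2 -17.5 -37 -7.3 -13.7 0.1 0"

```text
time_s: 25.65
position: [0.5453, 0.0341, 0.2827]
tool_rot: [[-0.614, 0.789, -0.026], [0.786, 0.615, 0.06], [0.064, 0.016, -0.998]]
ft_force: [0.3, -1.0, 0.6]
grip_width: 0.0427
gripper_force: 0.0
```

Call:
move_arm --pt "1.4 -3.5 -7.4 0.5 -3 0.5 0" --pt "1.7 -3.4 -14.9 0.6 -5.8 3.7 0" --pt "1.9 -3.3 -22.4 0.7 -8.6 6.8 0" --pt "2.1 -3.2 -29.8 0.8 -11.4 10 0" --pt "2.3 -3 -37.3 0.9 -14.2 13.1 0"

```text
time_s: 26.15
position: [0.4235, -0.0366, 0.1497]
tool_rot: [[-0.967, 0.254, -0.005], [0.254, 0.967, 0.002], [0.005, 0.0, -1.0]]
ft_force: [0.6, -1.0, 0.2]
grip_width: 0.0426
gripper_force: 0.0
```

Call:
move_arm --pt "0 0 -7.4 1.8 -2 3.2 0" --pt "0 0 -7.4 1.8 -2 3.2 0" --pt "0 0 -7.4 1.8 -2 3.2 0" --pt "0 0 -7.4 1.8 -2 3.2 0"

```text
time_s: 26.55
position: [0.404, -0.0516, 0.1205]
tool_rot: [[-0.991, 0.134, -0.001], [0.134, 0.991, 0.0], [0.001, 0.0, -1.0]]
ft_force: [0.9, 0.5, -0.2]
grip_width: 0.0429
gripper_force: 0.0
```

Run:
```python
from h import *
look([.4034,-.0517],-7.7,FOL)
```

```text
[ 0.4041 -0.0516  0.1207] 0.04290721721530812 26.6
[256.4634 193.513 ] (array([ 0.403 , -0.0523]), np.float64(-6.255964825162689), np.float64(0.16150547879942834))
[ 0.01 -0.05 -1.44  0.09 -0.09 10.47]
```

Call:
move_arm --pt "0 0 -1.4 0.1 -0.1 4.5 0" --pt "0 0 -1.4 0.1 -0.1 9 0" --pt "0 0 -1.4 0.1 -0.1 10.5 0" --pt "0 0 -1.4 0.1 -0.1 10.5 0" --pt "0 0 -1.4 0.1 -0.1 10.5 -1" --squeeze 60

```text
time_s: 27.1
position: [0.4027, -0.0526, 0.0158]
tool_rot: [[-0.994, 0.109, -0.001], [0.109, 0.994, 0.0], [0.001, 0.0, -1.0]]
ft_force: [0.3, -0.1, -0.0]
grip_width: 0.0293
gripper_force: 0.0
```

Call:
move_arm --pt "0 0 0 0 0 0 -1" --pt "0 0 0 0 0 0 -1" --pt "0 0 0 0 0 0 -1" --pt "0 0 0 0 0 0 -1"

```text
time_s: 27.5
position: [0.4027, -0.0528, 0.0163]
tool_rot: [[-0.994, 0.11, 0.001], [0.11, 0.994, -0.0], [-0.001, -0.0, -1.0]]
ft_force: [0.0, 1.0, 8.4]
grip_width: 0.0223
gripper_force: 59.9
```

Call:
move_arm --pt "0 0 0 0 0 -4 -1" --pt "0 0 0 0 0 -8 -1" --pt "0 0 0 0 0 -13 -1" --pt "0 0 0 0 0 -18 -1" --pt "0 0 0 0 0 -22 -1"

```text
time_s: 28.0
position: [0.4021, -0.0526, 0.2388]
tool_rot: [[-0.994, 0.11, 0.001], [0.11, 0.994, -0.001], [-0.001, -0.001, -1.0]]
ft_force: [0.5, 1.1, -1.7]
grip_width: 0.0222
gripper_force: 59.4
```

Run:
```python
from h import *
s=env.observe(); print(s['position'],s['grip_width'],s['gripper_force'])
plan([([.52,.05,.32],down(130)),(O+RR@[-.17,0,.13],railtool(RR)),(O+RR@[-.17,0,.04],railtool(RR))])
```

```text
[ 0.4021 -0.0526  0.2388] 0.02221329542317001 59.4333690404892
[[-0.0, 0.0, 7.3, -1.8, 1.9, -1.4], [-0.0, 0.0, 14.6, -3.5, 3.8, -2.7], [-0.0, 0.0, 21.9, -5.3, 5.7, -4.1], [-0.0, 0.0, 29.1, -7.1, 7.7, -5.4], [-0.0, 0.1, 36.4, -8.8, 9.6, -6.8]]
[[-0.0, -0.0, 7.3, -0.3, 2.6, -1.3], [-1.5, 3.4, 13.9, -1.4, 5.5, -1.1], [-3.0, 6.9, 20.5, -2.4, 8.4, -0.8], [-4.5, 10.3, 27.0, -3.5, 11.3, -0.5], [-6.1, 13.8, 33.6, -4.5, 14.2, -0.3]]
[[-1.3, 3.5, 6.6, 0.6, 3.0, 0.6], [-2.5, 7.0, 13.2, 1.3, 5.9, 1.1], [-2.5, 7.0, 13.2, 1.8, 6.2, 5.6], [-2.5, 7.0, 13.2, 2.3, 6.5, 10.0]]
```

Call:
move_arm --pt "0 0 7.3 -1.8 1.9 -1.4 -1" --pt "0 0 14.6 -3.5 3.8 -2.7 -1" --pt "0 0 21.9 -5.3 5.7 -4.1 -1" --pt "0 0 29.1 -7.1 7.7 -5.4 -1" --pt "0 0.1 36.4 -8.8 9.6 -6.8 -1"

```text
time_s: 28.5
position: [0.5007, 0.0339, 0.3041]
tool_rot: [[-0.731, 0.682, -0.003], [0.682, 0.731, 0.001], [0.003, -0.001, -1.0]]
ft_force: [-0.6, -0.3, -1.3]
grip_width: 0.0221
gripper_force: 59.4
```

Call:
move_arm --pt "0 0 7.3 -0.3 2.6 -1.3 -1" --pt "-1.5 3.4 13.9 -1.4 5.5 -1.1 -1" --pt "-3 6.9 20.5 -2.4 8.4 -0.8 -1" --pt "-4.5 10.3 27 -3.5 11.3 -0.5 -1" --pt "-6.1 13.8 33.6 -4.5 14.2 -0.3 -1"

```text
time_s: 29.0
position: [0.6307, 0.1074, 0.3059]
tool_rot: [[-0.224, 0.974, -0.033], [0.939, 0.225, 0.259], [0.259, 0.027, -0.965]]
ft_force: [-0.4, 0.6, -0.5]
grip_width: 0.0221
gripper_force: 59.5
```

Call:
move_arm --pt "-1.3 3.5 6.6 0.6 3 0.6 -1" --pt "-2.5 7 13.2 1.3 5.9 1.1 -1" --pt "-2.5 7 13.2 1.8 6.2 5.6 -1" --pt "-2.5 7 13.2 2.3 6.5 10 -1" --pt "-2.5 7 13.2 2.3 6.5 10 -1"

```text
time_s: 29.5
position: [0.682, 0.1706, 0.211]
tool_rot: [[0.004, 1.0, -0.015], [0.926, 0.002, 0.376], [0.376, -0.016, -0.926]]
ft_force: [0.0, -0.3, -1.6]
grip_width: 0.0226
gripper_force: 59.4
```

Call:
move_arm --pt "0 0 0 0 0 0 -1" --pt "0 0 0 0 0 0 -1"

```text
time_s: 29.7
position: [0.6854, 0.1682, 0.2199]
tool_rot: [[0.001, 1.0, 0.001], [0.927, -0.001, 0.376], [0.376, 0.001, -0.927]]
ft_force: [-0.8, -0.2, -1.0]
grip_width: 0.0225
gripper_force: 59.4
```

Run:
```python
from h import *
s=env.observe();print(rc(),s['ft_force'],s['grip_width'],s['gripper_force'],rel(O+RR@[-.17,0,.013],railtool(RR)))
```

```text
[-168.8055    1.3935   39.548 ] [-0.7809 -0.1787 -0.9776] 0.02248169439976618 59.43728506565094 [ 0.06 -0.07 -0.04  0.12 -0.14  2.65]
```

Call:
move_arm --pt "0 0 0 0.1 -0.1 1.6 -1" --pt "0 0 0 0.1 -0.1 2.7 -1" --pt "0 0 0 0.1 -0.1 2.7 -1" --pt "0 0 0 0.1 -0.1 2.7 -1" --pt "0 0 0 0.1 -0.1 2.7 -1"

```text
time_s: 30.2
position: [0.6837, 0.1797, 0.1927]
tool_rot: [[0.002, 1.0, -0.003], [0.927, -0.001, 0.376], [0.376, -0.004, -0.927]]
ft_force: [0.3, 0.1, -1.5]
grip_width: 0.0224
gripper_force: 59.6
```

Call:
move_arm --pt "0 0 0 0 0 0 0" --pt "0 0 0 0 0 0 0" --pt "0 0 0 0 0 0 0" --pt "0 0 0 0 0 -3 0" --pt "0 0 0 0 0 -8 0"

```text
time_s: 30.7
position: [0.6827, 0.1505, 0.2641]
tool_rot: [[0.003, 1.0, -0.011], [0.926, 0.001, 0.377], [0.377, -0.011, -0.926]]
ft_force: [0.3, -0.2, 0.4]
grip_width: 0.0429
gripper_force: 0.0
```

Call:
move_arm --pt "0 0 0 0 0 -4 0" --pt "0 0 0 0 0 -6 0" --pt "0 0 0 0 0 -6 0"

```text
time_s: 31.0
position: [0.6846, 0.1263, 0.325]
tool_rot: [[0.001, 1.0, 0.002], [0.927, -0.002, 0.375], [0.375, 0.002, -0.927]]
ft_force: [0.0, 0.7, -0.4]
grip_width: 0.0428
gripper_force: 0.0
```

Run:
```python
from h import *
row()
p=env.get_image("wrist")
cv2.imwrite('pics/m6.png',p['color'][:,:,::-1])
print([(w(p,x['pixel'],.06),x['pixel'],x['conf']) for x in env.tip_of("pedal_pad",p)])
plan([([.56,.15,.25],down(90)),([.44,.23,.20],down(90))])
```

```text
[array([256.8958, 219.4226]), array([256.2997, 245.8415]), array([256.1489, 271.7538]), array([257.1024, 295.7304])] [np.float64(301.33707405992834), np.float64(277.20986088527917), np.float64(251.33230155178018), np.float64(223.50675458389276)] 31.05
[(array([0.4331, 0.2013, 0.06  ]), [100.6, 178.8], 0.93)]
[[-0.1, -5.5, -0.0, -0.2, -3.1, 1.9], [-0.2, -11.1, -0.0, -0.3, -6.2, 3.7], [-0.3, -16.6, -0.1, -0.5, -9.2, 5.6], [-0.4, -22.1, -0.1, -0.6, -12.3, 7.4], [-0.4, -22.1, -0.1, 0.8, -15.3, 9.3]]
[[0.0, -0.0, 0.0, 2.0, -3.0, 1.3], [0.0, -0.0, 0.0, 4.0, -6.0, 2.5], [0.0, -0.0, 0.0, 6.0, -9.0, 3.8]]
```

View pics/m6.png

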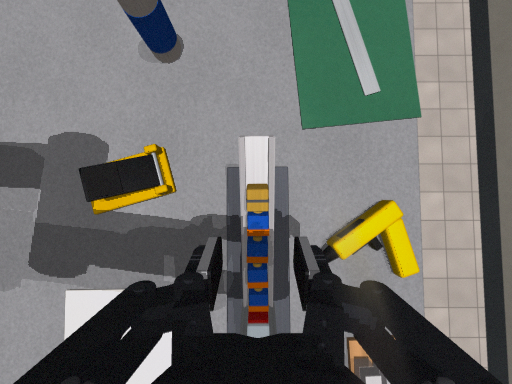

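The row is complete: four sensors with lenses downhill, the gate at (258,317) and the follower behind them at (258,197). Next is the pedal, whose pad is at about (105,178).

Call:
move_arm --pt "-0.1 -5.5 0 -0.2 -3.1 1.9 0" --pt "-0.2 -11.1 0 -0.3 -6.2 3.7 0" --pt "-0.3 -16.6 -0.1 -0.5 -9.2 5.6 0" --pt "-0.4 -22.1 -0.1 -0.6 -12.3 7.4 0" --pt "-0.4 -22.1 -0.1 0.8 -15.3 9.3 -1"

```text
time_s: 31.65
position: [0.528, 0.1709, 0.2368]
tool_rot: [[-0.002, 1.0, -0.001], [1.0, 0.002, -0.003], [-0.003, -0.001, -1.0]]
ft_force: [0.3, 0.7, 0.0]
grip_width: 0.0295
gripper_force: 0.0
```

Call:
move_arm --pt "0 0 0 2 -3 1.3 -1" --pt "0 0 0 4 -6 2.5 -1" --pt "0 0 0 6 -9 3.8 -1" --pt "0 0 0 6 -9 3.8 -1" --pt "0 0 0 6 -9 3.8 -1"

```text
time_s: 32.15
position: [0.44, 0.2303, 0.2002]
tool_rot: [[-0.002, 1.0, 0.001], [1.0, 0.002, -0.001], [-0.001, 0.001, -1.0]]
ft_force: [0.5, -0.7, 0.1]
grip_width: -0.0003
gripper_force: 0.0
```

Run:
```python
from h import *
p=env.get_image("wrist"); s=env.observe(); print(s['position'],s['grip_width'],s['time_s'])
cv2.imwrite('pics/m7.png',p['color'][:,:,::-1])
print([(w(p,x['pixel'],.06),x['pixel'],x['conf']) for x in env.tip_of("pedal_pad",p)])
print(proj(p,np.array([.435,.198,.06])),rel([.435,.198,.075],down(90)))
```

```text
[0.4409 0.2299 0.2006] -0.00010404831873584767 32.2
[(array([0.4335, 0.1988, 0.06  ]), [251.4, 210.3], 0.74), (array([ 0.7522, -0.0466,  0.06  ]), [475.1, 369.7], 0.18)]
[252.7257 210.9528] [ 0.16  0.02 -0.01 -3.16 -0.67 12.58]
```

View pics/m7.png

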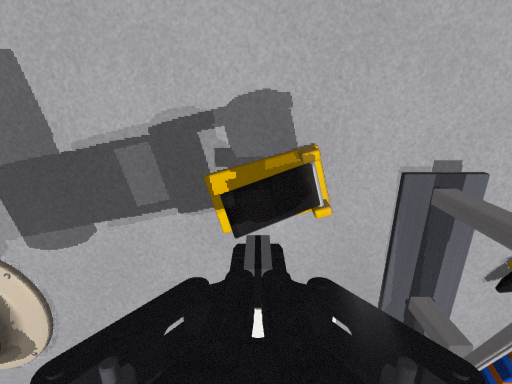

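Call:
move_arm --pt "0 0 0 -3.1 -0.7 3 -1" --pt "0 0 0 -3.1 -0.7 7 -1" --pt "0 0 0 -3.1 -0.7 11 -1" --pt "0 0 0 -3.1 -0.7 12.5 -1" --pt "0 0 0 -3.1 -0.7 12.5 -1"

```text
time_s: 32.75
position: [0.4339, 0.198, 0.074]
tool_rot: [[0.001, 1.0, -0.001], [1.0, -0.001, -0.001], [-0.001, -0.001, -1.0]]
ft_force: [-0.7, 0.4, 0.4]
grip_width: 0.0003
gripper_force: 0.0
```

Call:
move_arm --pt "0 0 0 0 0 1 -1" --pt "0 0 0 0 0 2 -1" --pt "0 0 0 0 0 2.8 -1" --pt "0 0 0 0 0 3.5 -1" --pt "0 0 0 0 0 3.5 -1"

```text
time_s: 33.25
position: [0.4342, 0.1987, 0.0409]
tool_rot: [[-0.0, 1.0, 0.003], [1.0, 0.0, -0.0], [-0.0, 0.003, -1.0]]
ft_force: [-2.1, -1.6, 9.1]
grip_width: 0.0003
gripper_force: 4.6
```

Call:
move_arm --pt "0 0 0 0 0 0.3 -1" --pt "0 0 0 0 0 0.5 -1" --pt "0 0 0 0 0 0.6 -1" --pt "0 0 0 0 0 0.6 -1"

```text
time_s: 33.65
position: [0.4336, 0.1986, 0.0356]
tool_rot: [[-0.0, 1.0, 0.002], [1.0, 0.0, -0.001], [-0.001, 0.002, -1.0]]
ft_force: [-5.1, -2.5, 12.0]
grip_width: 0.0001
gripper_force: 5.8
```

Close to the stop. I'll press a little further, then check the scene.

Call:
move_arm --pt "0 0 0 0 0 0.15 -1" --pt "0 0 0 0 0 0.3 -1" --pt "0 0 0 0 0 0.3 -1"

```text
time_s: 33.95
position: [0.4337, 0.1986, 0.0352]
tool_rot: [[-0.001, 1.0, 0.004], [1.0, 0.001, -0.001], [-0.001, 0.004, -1.0]]
ft_force: [-14.3, -5.3, 46.9]
grip_width: -0.0
gripper_force: 23.2
```

Call:
move_arm --pt "0 0 0 0 0 0 -1" --pt "0 0 0 0 0 0 -1" --pt "0 0 0 0 0 0 -1" --pt "0 0 0 0 0 0 -1" --pt "0 0 0 0 0 0 -1"

```text
time_s: 34.45
position: [0.4338, 0.1986, 0.0351]
tool_rot: [[-0.001, 1.0, 0.004], [1.0, 0.001, -0.0], [-0.001, 0.004, -1.0]]
ft_force: [-15.6, -4.9, 47.1]
grip_width: 0.0002
gripper_force: 23.2
```

Call:
move_arm --pt "0 0 0 0 0 0 -1" --pt "0 0 0 0 0 0 -1" --pt "0 0 0 0 0 0 -1" --pt "0 0 0 0 0 0 -1" --pt "0 0 0 0 0 0 -1"

```text
time_s: 34.95
position: [0.4337, 0.1986, 0.0351]
tool_rot: [[-0.001, 1.0, 0.004], [1.0, 0.001, -0.001], [-0.001, 0.004, -1.0]]
ft_force: [-15.4, -5.1, 46.8]
grip_width: -0.0002
gripper_force: 23.2
```

Run:
```python
from h import *
p=env.get_image("scene"); cv2.imwrite('pics/m8.png',cv2.resize(p['color'][110:290,200:380,::-1],(600,600),interpolation=3))
```

```text
(no output)
```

View pics/m8.png

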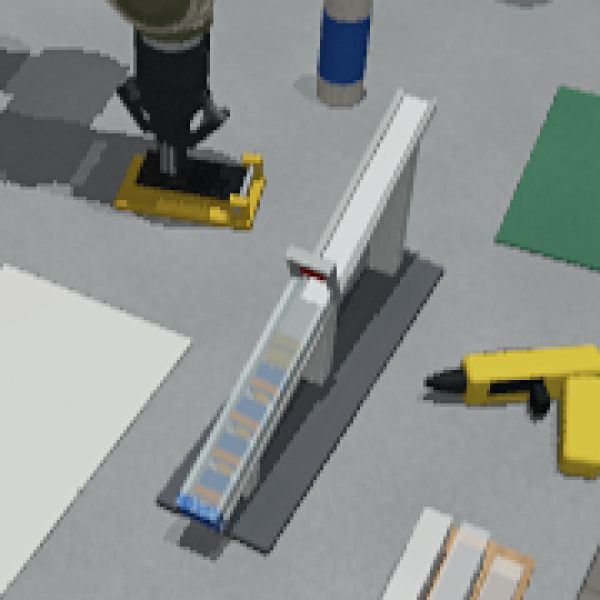

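All four sensors and the follower are in the tube, with the follower at about (282,350) well below the gate, and the trough is empty. I'm letting the pedal up smoothly.

Call:
move_arm --pt "0 0 0 0 0 -0.4 -1" --pt "0 0 0 0 0 -1.2 -1" --pt "0 0 0 0 0 -2.2 -1" --pt "0 0 0 0 0 -3.4 -1" --pt "0 0 0 0 0 -6 -1"

```text
time_s: 35.5
position: [0.4334, 0.1986, 0.0916]
tool_rot: [[0.0, 1.0, 0.0], [1.0, -0.0, -0.001], [-0.001, 0.0, -1.0]]
ft_force: [0.2, 0.1, 0.4]
grip_width: 0.0001
gripper_force: 0.0
```

Call:
move_arm --pt "0 0 0 0 0 -4 -1" --pt "0 0 0 0 0 -8 -1" --pt "0 0 0 0 0 -12 -1" --pt "0 0 0 0 0 -12 -1" --pt "0 0 0 0 0 -12 -1"

```text
time_s: 36.0
position: [0.4337, 0.1988, 0.2122]
tool_rot: [[0.0, 1.0, 0.004], [1.0, -0.0, 0.0], [0.0, 0.004, -1.0]]
ft_force: [-0.2, -0.4, -0.2]
grip_width: -0.0001
gripper_force: 0.0
```

Run:
```python
from h import *
p=env.get_image("scene"); s=env.observe(); print(s['time_s'],s['ft_force'],s['position']); cv2.imwrite('pics/m9.png',cv2.resize(p['color'][110:290,200:380,::-1],(600,600),interpolation=3))
```

```text
36.05 [ 0.2844 -0.427  -0.1079] [0.4333 0.1987 0.2112]
```

View pics/m9.png

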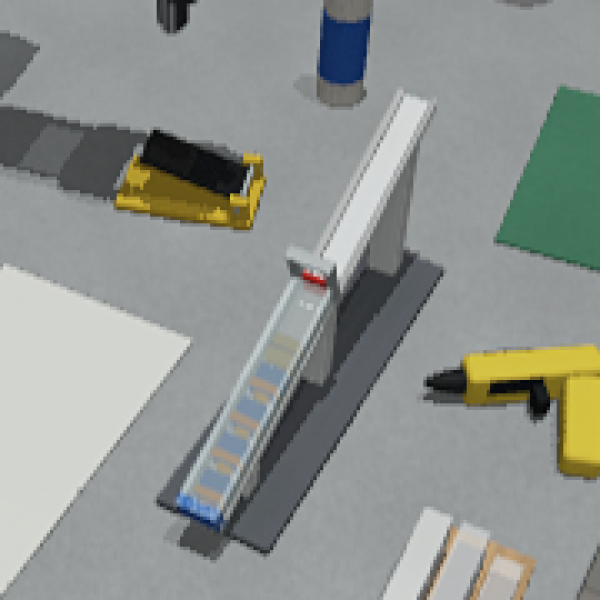

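The pedal is up, the gate at (313,277) is shut and the row is in the tube.

```bash
python3 -c "
from rig import env
print(env.close_job())"
```

```text
the job is handed in; nothing more can be done
None
```

Job handed in: all four sensors present, lenses downhill, and the follower slid through into the clear tube, the pedal is up and the gate is shut; the fingertips pressed the pedal with about 47 N at its stop, which the 40 N limit would only count if it includes the fingers.

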